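Load hexagon blanks on the magnetic chuck for face grinding

ROBOT

A 6-joint arm with a two-finger parallel gripper is mounted at the origin on the work surface. World frame = base frame: x ahead of the robot, y to its left, z up, the work surface at z = 0. Lengths are in m, angles in rad, forces in N, time in s.
With the tool pointing down it reaches from about 0.275 to 0.775 m from the base axis. Payload 14.6 kg.
Tool frame: the origin (TCP) lies at the very end of the fingers, on their centre line; the grasp point (between the pads) lies 19 mm behind it (bot.hold_point_z is the distance from the TCP to the grasp point, in m); z points along the fingers, y is the line along which they close (so a half turn about z gives the same grasp; the last joint's range is limited). The gripper opens to 85 mm and grips with 20 to 120 N. Pads are 22 mm wide; open, the fingers measure 114 mm over their backs; the gripper's body (76 mm by 85 mm) begins 54 mm behind the grasp point. The pads swing forward as they close: fully open they stand 13 mm farther back than shut.
Start: joints at [1.127, 0.263, -0.048, 1.259, 0, 1.415], TCP at [0.15, 0.503, 0.231] pointing down, gripper open.
Joint ranges: [-2.65, 2.65], [-0.89, 1.7], [-1.18, 1.37], [-2.13, 2.11], [-1.35, 1.29], [-3.14, 3.14]. Speed limits (rad/s): [1.89, 1.89, 2.57, 2.79, 3.14, 3.14].

INTERFACE

Orientations are given as a 3x3 rotation matrix whose columns are the frame's x, y, z axes.
In Python, from bench import bot, optics, hand_in, models gives the robot as it stands.
- The arm moves only by the tool apply_moves, never from a script. Its arguments are lists of equal length, an entry for each row: "travel": the shift along the world's x, y, z in m, a list of three; "twist": the turn, a rotation vector about the world's x, y, z in rad, a list of three; "gripper": the finger opening in m, from 0 to 0.0854. A call has exactly 5 rows; each row shifts and turns the commanded pose from where the row before left it; what a row does not reach is not made up. A row lasts 1/12 s, in which the tool goes at most 41.7 mm and 7.16 degrees, less where a joint would pass 70% of its speed; a pose out of reach is approached as far as the arm can. A call is refused whole if a number of a shift passes 0.0417 or a number of a turn 0.125, either way. A call with a gripper value outside its range is refused whole. The fingers move at their own pace and stop on an object; the grip force is fixed at half the most. Time passes only in rows, so rows that do not move let the fingers close, or fill a call up. It gives the time, the measured TCP pose, the force, the opening and the grip force at its end, in the units of the state.
- bot.get_obs(): the state, without advancing time (a new reading comes with each control period).
- optics.grab_frame(name): name is "scene" or "top"; returns a dict with "color" (480x640x3 uint8, red, green, blue), "mtx" (3x3 intrinsics, pixels), "position" and "rotation" of the camera in the world. Camera axes: x right, y down, z forward; pixel columns grow to the right and rows downward; lengths in m; the calibration is good to about 2 mm. A picture is of the moment at which its call begins. There is no depth.
- hand_in(): hands the job in; it is judged then, once.
Trained networks look in a picture, given as the dict that the camera call returned (one of the last four; its "shot" number tells which), for a name from the list of things; names that differ only in an ending like _2 or _b are one class to them, and where a whole thing is asked for, a point or a joint stands for the part that bears it (a point fixed in the world has none). Each returns a list of dicts, best first, with "p" (0 to 1); they miss things now and then, are a little off and sometimes report something else, mostly with a low value. They report only what shows in the picture. A call takes as long as a camera call. They do not tell look-alikes from the thing itself.
- models.boxes_of(picture, name): "xyz" ([x, y, z] in m, in world coordinates, good to about 4 mm: the middle of the surface that is visible of it).
- models.cut_out(picture, name): "mask" (480x640 bool, what is visible of it).
- models.pinpoint(picture, name): "xyz" ([x, y, z] in m, in world coordinates, good to about 4 mm: a listed point, or the origin of a listed thing).
The state is a dict: "clock": time; "q": joint angles; "joint_vel": joint speeds; "joint_efforts": joint torques, N m; "position": TCP position; "orientation": TCP orientation; "force": force on the tool from outside, world axes, zero at the start; "ft_torque": the same for the moment, N m; "finger_gap": opening from 0.0 (shut) to 1.0 (fully open); "grip_force": force on a finger pad.
Only numpy, scipy, OpenCV 4.12 (cv2) and the standard library are available. Lean on these libraries where they do the work, as an engineer would, in place of code of your own. Each camera call takes 0.05 s, during which the arm holds its last target. There are 200 camera calls.

TASK

Load the magnetic chuck for face grinding: lift the ear defenders off it and hang them by their headband over the bar of the hanging arm, one cup either side, and swing the chuck's lever right back to off, towards the robot. Then, with the magnet off, pack all the hexagonal blanks lying flat on the chuck in one tight honeycomb, flat faces touching, every blank against at least two others, and when the pack is complete swing the lever fully over to on. Leave the grinding wheel, the tin and the wrench where they are.

Things in the scene. Friction and masses are not known exactly. Their poses are not given: they have to be found in the camera images.
- chuck_face (a point): Centre of the flat top face of the magnetic chuck: a grey steel block 280 mm long (x) by 190 mm wide (y) by 50 mm high, bolted to the bench, with brass pole strips across its face and a low rail 6 mm high and 6 mm thick all round the edge (clear face 268 x 178 mm). x along its length (away from the robot at zero yaw), y across it to the side that carries the lever, z up.
- lever_knob (a point): Centre of the black ball knob (26 mm across) at the end of the chuck's on/off lever. The lever is a 12 mm rod, 105 mm from pivot to knob centre, at the chuck's +y side; it swings in an upright plane along the chuck's x, about a level pivot 20 mm below the chuck face at the middle of its length. The knob's centre moves in the plane 117 mm to +y of the chuck's centreline.
- lever (a joint): Angle of the chuck lever in rad: 0 = off, leaning 37 degrees from upright towards the chuck's -x; 1.3 = on, at its stop, leaning 37 degrees towards +x (upright at 0.65). It starts left on or nearly on. It stays where it is left; moving it takes about 3 N at the knob.
- rail_mid (a point): Point on top of the hanging arm, half-way along its free length: a level round steel bar 20 mm thick, 170 mm long, its top 205 mm above the bench; x runs along the bar towards the single post that carries it, 90 mm away (post as thick as the bar and no higher, on a 120 mm square foot); the free round end is 90 mm away towards -x; y is across the bar, z up.
- headpad (a point): Centre of the dark padded top of the ear defenders' headband: a pad 30 mm (x) by 46 mm (y) by 20 mm high (z). The ear defenders are rigid, 0.24 kg, an arch in their own y-z plane; at the start they stand on their two yellow cups on the chuck. Pad top 185 mm, pad underside 165 mm above the bottoms of the cups. Cups 95 mm high, 72 mm wide along x, reaching from 35 to 87 mm to either side in y, so 70 mm is clear between them. The band is 26 mm wide (x) and 5 mm thick.
- wheel: Spare grey grinding wheel lying on the bench, 125 mm across, 20 mm thick; origin at the centre of its underside. Leave alone.
- can: Green tin, 74 mm across, 120 mm high, standing on the bench; origin at the centre of its underside. Leave alone.
- wrench: Steel wrench 190 mm long lying on the bench. Leave alone.
- blank1_mid (a point): Centre (half-way up) of hexagonal steel blank 1: a solid slice of hexagon bar, 55 mm across flats, 63.5 mm across corners, 30 mm high, about 0.6 kg, lying flat on the bench with its axis z upright. Its flats face along its own x axis and every 60 degrees from it. All blanks are alike; absent ones read None.
- blank2_mid (a point): Centre (half-way up) of hexagonal steel blank 2: a solid slice of hexagon bar, 55 mm across flats, 63.5 mm across corners, 30 mm high, about 0.6 kg, lying flat on the bench with its axis z upright. Its flats face along its own x axis and every 60 degrees from it. All blanks are alike; absent ones read None.
- blank3_mid (a point): Centre (half-way up) of hexagonal steel blank 3: a solid slice of hexagon bar, 55 mm across flats, 63.5 mm across corners, 30 mm high, about 0.6 kg, lying flat on the bench with its axis z upright. Its flats face along its own x axis and every 60 degrees from it. All blanks are alike; absent ones read None.
- blank4_mid (a point): Centre (half-way up) of hexagonal steel blank 4: a solid slice of hexagon bar, 55 mm across flats, 63.5 mm across corners, 30 mm high, about 0.6 kg, lying flat on the bench with its axis z upright. Its flats face along its own x axis and every 60 degrees from it. All blanks are alike; absent ones read None.
- blank5_mid (a point): Centre (half-way up) of hexagonal steel blank 5: a solid slice of hexagon bar, 55 mm across flats, 63.5 mm across corners, 30 mm high, about 0.6 kg, lying flat on the bench with its axis z upright. Its flats face along its own x axis and every 60 degrees from it. All blanks are alike; absent ones read None.
There are look-alikes about, which are no part of the job. Leave any turquoise look-alike of the part that bears blank3_mid alone. Leave any purple look-alike of the part that bears blank1_mid alone.

How it is judged:
On the way, in this order (a step that is already met when the one before it is completed fails the run):
1. The lever is swung back to off (value of joint lever below 0.2 rad), for 0.2 s.
2. All the blanks lie flat on the chuck in one tight pack, with the lever still off (x of blank1_mid in the frame of chuck_face between -0.115 and 0.115 m and y of blank1_mid in the frame of chuck_face between -0.07 and 0.07 m and z of blank1_mid in the frame of chuck_face between 0.011 and 0.019 m and angle between each of blank1_mid, blank2_mid, blank3_mid, blank4_mid, blank5_mid's own z axis and vertical below 0.08 rad and (horizontal distance between blank1_mid and blank2_mid below 0.058 m or horizontal distance between blank1_mid and blank3_mid below 0.058 m or horizontal distance between blank1_mid and blank4_mid below 0.058 m) and (horizontal distance between blank1_mid and blank2_mid below 0.058 m or horizontal distance between blank1_mid and blank3_mid below 0.058 m or horizontal distance between blank1_mid and blank5_mid below 0.058 m) and (horizontal distance between blank1_mid and blank2_mid below 0.058 m or horizontal distance between blank1_mid and blank4_mid below 0.058 m or horizontal distance between blank1_mid and blank5_mid below 0.058 m) and (horizontal distance between blank1_mid and blank3_mid below 0.058 m or horizontal distance between blank1_mid and blank4_mid below 0.058 m or horizontal distance between blank1_mid and blank5_mid below 0.058 m) and x of blank2_mid in the frame of chuck_face between -0.115 and 0.115 m and y of blank2_mid in the frame of chuck_face between -0.07 and 0.07 m and z of blank2_mid in the frame of chuck_face between 0.011 and 0.019 m and (horizontal distance between blank2_mid and blank1_mid below 0.058 m or horizontal distance between blank2_mid and blank3_mid below 0.058 m or horizontal distance between blank2_mid and blank4_mid below 0.058 m) and (horizontal distance between blank2_mid and blank1_mid below 0.058 m or horizontal distance between blank2_mid and blank3_mid below 0.058 m or horizontal distance between blank2_mid and blank5_mid below 0.058 m) and (horizontal distance between blank2_mid and blank1_mid below 0.058 m or horizontal distance between blank2_mid and blank4_mid below 0.058 m or horizontal distance between blank2_mid and blank5_mid below 0.058 m) and (horizontal distance between blank2_mid and blank3_mid below 0.058 m or horizontal distance between blank2_mid and blank4_mid below 0.058 m or horizontal distance between blank2_mid and blank5_mid below 0.058 m) and x of blank3_mid in the frame of chuck_face between -0.115 and 0.115 m and y of blank3_mid in the frame of chuck_face between -0.07 and 0.07 m and z of blank3_mid in the frame of chuck_face between 0.011 and 0.019 m and (horizontal distance between blank3_mid and blank1_mid below 0.058 m or horizontal distance between blank3_mid and blank2_mid below 0.058 m or horizontal distance between blank3_mid and blank4_mid below 0.058 m) and (horizontal distance between blank3_mid and blank1_mid below 0.058 m or horizontal distance between blank3_mid and blank2_mid below 0.058 m or horizontal distance between blank3_mid and blank5_mid below 0.058 m) and (horizontal distance between blank3_mid and blank1_mid below 0.058 m or horizontal distance between blank3_mid and blank4_mid below 0.058 m or horizontal distance between blank3_mid and blank5_mid below 0.058 m) and (horizontal distance between blank3_mid and blank2_mid below 0.058 m or horizontal distance between blank3_mid and blank4_mid below 0.058 m or horizontal distance between blank3_mid and blank5_mid below 0.058 m) and x of blank4_mid in the frame of chuck_face between -0.115 and 0.115 m and y of blank4_mid in the frame of chuck_face between -0.07 and 0.07 m and z of blank4_mid in the frame of chuck_face between 0.011 and 0.019 m and (horizontal distance between blank4_mid and blank1_mid below 0.058 m or horizontal distance between blank4_mid and blank2_mid below 0.058 m or horizontal distance between blank4_mid and blank3_mid below 0.058 m) and (horizontal distance between blank4_mid and blank1_mid below 0.058 m or horizontal distance between blank4_mid and blank2_mid below 0.058 m or horizontal distance between blank4_mid and blank5_mid below 0.058 m) and (horizontal distance between blank4_mid and blank1_mid below 0.058 m or horizontal distance between blank4_mid and blank3_mid below 0.058 m or horizontal distance between blank4_mid and blank5_mid below 0.058 m) and (horizontal distance between blank4_mid and blank2_mid below 0.058 m or horizontal distance between blank4_mid and blank3_mid below 0.058 m or horizontal distance between blank4_mid and blank5_mid below 0.058 m) and x of blank5_mid in the frame of chuck_face between -0.115 and 0.115 m and y of blank5_mid in the frame of chuck_face between -0.07 and 0.07 m and z of blank5_mid in the frame of chuck_face between 0.011 and 0.019 m and (horizontal distance between blank5_mid and blank1_mid below 0.058 m or horizontal distance between blank5_mid and blank2_mid below 0.058 m or horizontal distance between blank5_mid and blank3_mid below 0.058 m) and (horizontal distance between blank5_mid and blank1_mid below 0.058 m or horizontal distance between blank5_mid and blank2_mid below 0.058 m or horizontal distance between blank5_mid and blank4_mid below 0.058 m) and (horizontal distance between blank5_mid and blank1_mid below 0.058 m or horizontal distance between blank5_mid and blank3_mid below 0.058 m or horizontal distance between blank5_mid and blank4_mid below 0.058 m) and (horizontal distance between blank5_mid and blank2_mid below 0.058 m or horizontal distance between blank5_mid and blank3_mid below 0.058 m or horizontal distance between blank5_mid and blank4_mid below 0.058 m) and value of joint lever below 0.35 rad), for 0.2 s.
3. The lever is swung fully over to on (value of joint lever above 1.1 rad), for 0.2 s.
At the end, for the whole second after the job is handed in: All blanks flat inside the chuck rails, each centre within 58 mm of the centres of two others or more (gaps under 3 mm); headpad on the bar, within 60 mm of mid-bar and 25 mm of its centreline, tilt under 20 degrees, crossing it within 40 degrees; lever within 0.2 rad of its on stop (x of blank1_mid in the frame of chuck_face between -0.115 and 0.115 m and y of blank1_mid in the frame of chuck_face between -0.07 and 0.07 m and z of blank1_mid in the frame of chuck_face between 0.011 and 0.019 m and angle between each of blank1_mid, blank2_mid, blank3_mid, blank4_mid, blank5_mid's own z axis and vertical below 0.08 rad and (horizontal distance between blank1_mid and blank2_mid below 0.058 m or horizontal distance between blank1_mid and blank3_mid below 0.058 m or horizontal distance between blank1_mid and blank4_mid below 0.058 m) and (horizontal distance between blank1_mid and blank2_mid below 0.058 m or horizontal distance between blank1_mid and blank3_mid below 0.058 m or horizontal distance between blank1_mid and blank5_mid below 0.058 m) and (horizontal distance between blank1_mid and blank2_mid below 0.058 m or horizontal distance between blank1_mid and blank4_mid below 0.058 m or horizontal distance between blank1_mid and blank5_mid below 0.058 m) and (horizontal distance between blank1_mid and blank3_mid below 0.058 m or horizontal distance between blank1_mid and blank4_mid below 0.058 m or horizontal distance between blank1_mid and blank5_mid below 0.058 m) and x of blank2_mid in the frame of chuck_face between -0.115 and 0.115 m and y of blank2_mid in the frame of chuck_face between -0.07 and 0.07 m and z of blank2_mid in the frame of chuck_face between 0.011 and 0.019 m and (horizontal distance between blank2_mid and blank1_mid below 0.058 m or horizontal distance between blank2_mid and blank3_mid below 0.058 m or horizontal distance between blank2_mid and blank4_mid below 0.058 m) and (horizontal distance between blank2_mid and blank1_mid below 0.058 m or horizontal distance between blank2_mid and blank3_mid below 0.058 m or horizontal distance between blank2_mid and blank5_mid below 0.058 m) and (horizontal distance between blank2_mid and blank1_mid below 0.058 m or horizontal distance between blank2_mid and blank4_mid below 0.058 m or horizontal distance between blank2_mid and blank5_mid below 0.058 m) and (horizontal distance between blank2_mid and blank3_mid below 0.058 m or horizontal distance between blank2_mid and blank4_mid below 0.058 m or horizontal distance between blank2_mid and blank5_mid below 0.058 m) and x of blank3_mid in the frame of chuck_face between -0.115 and 0.115 m and y of blank3_mid in the frame of chuck_face between -0.07 and 0.07 m and z of blank3_mid in the frame of chuck_face between 0.011 and 0.019 m and (horizontal distance between blank3_mid and blank1_mid below 0.058 m or horizontal distance between blank3_mid and blank2_mid below 0.058 m or horizontal distance between blank3_mid and blank4_mid below 0.058 m) and (horizontal distance between blank3_mid and blank1_mid below 0.058 m or horizontal distance between blank3_mid and blank2_mid below 0.058 m or horizontal distance between blank3_mid and blank5_mid below 0.058 m) and (horizontal distance between blank3_mid and blank1_mid below 0.058 m or horizontal distance between blank3_mid and blank4_mid below 0.058 m or horizontal distance between blank3_mid and blank5_mid below 0.058 m) and (horizontal distance between blank3_mid and blank2_mid below 0.058 m or horizontal distance between blank3_mid and blank4_mid below 0.058 m or horizontal distance between blank3_mid and blank5_mid below 0.058 m) and x of blank4_mid in the frame of chuck_face between -0.115 and 0.115 m and y of blank4_mid in the frame of chuck_face between -0.07 and 0.07 m and z of blank4_mid in the frame of chuck_face between 0.011 and 0.019 m and (horizontal distance between blank4_mid and blank1_mid below 0.058 m or horizontal distance between blank4_mid and blank2_mid below 0.058 m or horizontal distance between blank4_mid and blank3_mid below 0.058 m) and (horizontal distance between blank4_mid and blank1_mid below 0.058 m or horizontal distance between blank4_mid and blank2_mid below 0.058 m or horizontal distance between blank4_mid and blank5_mid below 0.058 m) and (horizontal distance between blank4_mid and blank1_mid below 0.058 m or horizontal distance between blank4_mid and blank3_mid below 0.058 m or horizontal distance between blank4_mid and blank5_mid below 0.058 m) and (horizontal distance between blank4_mid and blank2_mid below 0.058 m or horizontal distance between blank4_mid and blank3_mid below 0.058 m or horizontal distance between blank4_mid and blank5_mid below 0.058 m) and x of blank5_mid in the frame of chuck_face between -0.115 and 0.115 m and y of blank5_mid in the frame of chuck_face between -0.07 and 0.07 m and z of blank5_mid in the frame of chuck_face between 0.011 and 0.019 m and (horizontal distance between blank5_mid and blank1_mid below 0.058 m or horizontal distance between blank5_mid and blank2_mid below 0.058 m or horizontal distance between blank5_mid and blank3_mid below 0.058 m) and (horizontal distance between blank5_mid and blank1_mid below 0.058 m or horizontal distance between blank5_mid and blank2_mid below 0.058 m or horizontal distance between blank5_mid and blank4_mid below 0.058 m) and (horizontal distance between blank5_mid and blank1_mid below 0.058 m or horizontal distance between blank5_mid and blank3_mid below 0.058 m or horizontal distance between blank5_mid and blank4_mid below 0.058 m) and (horizontal distance between blank5_mid and blank2_mid below 0.058 m or horizontal distance between blank5_mid and blank3_mid below 0.058 m or horizontal distance between blank5_mid and blank4_mid below 0.058 m) and x of headpad in the frame of rail_mid between -0.07 and 0.06 m and y of headpad in the frame of rail_mid between -0.025 and 0.025 m and z of headpad in the frame of rail_mid between 0 and 0.02 m and angle between headpad's own z axis and vertical below 0.35 rad and angle between the x axis of headpad and the x axis of rail_mid, either way round below 0.7 rad and value of joint lever above 1.1 rad); the robot touches nothing.
It fails at once if The wheel is disturbed (moved 40 mm) (distance of wheel from where it was at the start of the episode above 0.04 m).
It fails at once if The can is disturbed (moved 40 mm) (distance of can from where it was at the start of the episode above 0.04 m).
It fails at once if The wrench is disturbed (moved 40 mm) (distance of wrench from where it was at the start of the episode above 0.04 m).
Of blank1, blank2, blank3, blank4, blank5 only 4 to 5 are there at a start; the rules pass over those that are not, and their reading is None.
At some moment in a run one of blank1, blank2, blank3, blank4, blank5 may be knocked a few centimetres aside while the robot is not near it.
It also fails if it takes over 210 s, if anything falls off the work surface, if the arm or the gripper's body presses on something with over 40 N, if the wrist force passes 120 N, or if a joint passes its speed limit or range.

## Working session

There is one attempt and no reset: what is moved stays moved. The work goes in short steps, Python scripts to look and compute and a tool call to move; the robot and the scene stay as the last step left them, time stands still between calls to the robot, and variables do not carry over. Pictures are saved under pics/ and viewed, at most 14 in all, crops included, and the job is handed in when it is done.

Besides the shell and the picture viewer there is one more tool, called after "Request:" as name(argument=value, ...) on one line, values as JSON. apply_moves: Moves the arm, as the interface text tells. Its arguments: {"type":"object","properties":{"travel":{"type":"array","items":{"type":"array","items":{"type":"number"}}},"twist":{"type":"array","items":{"type":"array","items":{"type":"number"}}},"gripper":{"type":"array","items":{"type":"number"}}},"required":["travel","twist","gripper"]}

```bash
ls; mkdir -p pics; cat > h.py <<'E'
from bench import bot, optics, hand_in, models
import numpy as np, cv2
def shot(name,save=None):
    p=optics.grab_frame(name)
    if save: cv2.imwrite('pics/'+save,p['color'][:,:,::-1])
    return p
def ray(p,u,v,z):
    K=np.array(p['mtx']);R=np.array(p['rotation']);c=np.array(p['position'])
    d=R@np.linalg.inv(K)@np.array([u,v,1.]); return c+d*(z-c[2])/d[2]
def proj(p,X):
    K=np.array(p['mtx']);R=np.array(p['rotation']);c=np.array(p['position'])
    q=K@(R.T@(np.array(X)-c)); return q[:2]/q[2]
E
python3 - <<'E'
from h import *
for cam in ['scene','top']:
    p=shot(cam,cam+'0.png')
    print(cam,np.round(p['position'],3),np.round(p['rotation'],3).tolist(),p['mtx'][0][0])
    for n in ['chuck_face','lever_knob','rail_mid','headpad','blank1_mid','wheel','can','wrench']:
        for d in models.pinpoint(p,n)[:7]:
            if d['p']>.2: print(n,round(d['p'],2),np.round(d['xyz'],3),np.round(proj(p,d['xyz'])))
o=bot.get_obs();print(o['clock'],o['position'],o['orientation'],o['force'])
E
```

```text
pics
scene [ 0.87  -0.716  1.028] [[0.874, 0.353, -0.333], [0.485, -0.656, 0.579], [-0.014, -0.668, -0.744]] 450.32739449859804
chuck_face 0.56 [0.528 0.025 0.048] [353. 260.]
lever_knob 0.54 [0.6   0.134 0.119] [394. 227.]
rail_mid 0.75 [0.492 0.392 0.204] [398. 143.]
headpad 0.88 [0.498 0.022 0.223] [344. 213.]
blank1_mid 0.95 [ 0.336 -0.298  0.016] [231. 325.]
blank1_mid 0.68 [ 0.525 -0.183  0.011] [316. 323.]
can 0.58 [0.684 0.235 0.002] [429. 242.]
wrench 0.57 [0.408 0.2   0.002] [343. 219.]
top [ 0.303 -0.019  1.235] [[0.016, -0.984, 0.176], [-1.0, -0.016, -0.0], [0.003, -0.176, -0.984]] 477.38098998697313
chuck_face 0.92 [0.531 0.028 0.05 ] [305. 237.]
chuck_face 0.34 [ 0.654 -0.185  0.015] [387. 195.]
lever_knob 0.62 [0.595 0.132 0.123] [261. 204.]
rail_mid 0.6 [0.532 0.029 0.054] [305. 236.]
headpad 0.77 [0.5   0.019 0.227] [306. 235.]
blank1_mid 0.92 [ 0.519 -0.178  0.015] [384. 245.]
blank1_mid 0.73 [ 0.334 -0.303  0.017] [435. 318.]
blank1_mid 0.61 [ 0.678  0.239 -0.002] [228. 186.]
wheel 0.71 [ 0.524 -0.438  0.001] [483. 245.]
can 0.83 [0.678 0.241 0.001] [228. 185.]
wrench 0.84 [0.409 0.202 0.001] [237. 286.]
0.9 [0.1495542  0.50326352 0.23127459] [[-9.58576472e-01  2.84835300e-01  3.32882904e-06]
 [ 2.84835300e-01  9.58576472e-01 -1.58422773e-06]
 [-3.64218117e-06 -5.70435406e-07 -1.00000000e+00]] [-0.04313587  0.13457866  0.23075346]
```

View pics/scene0.png

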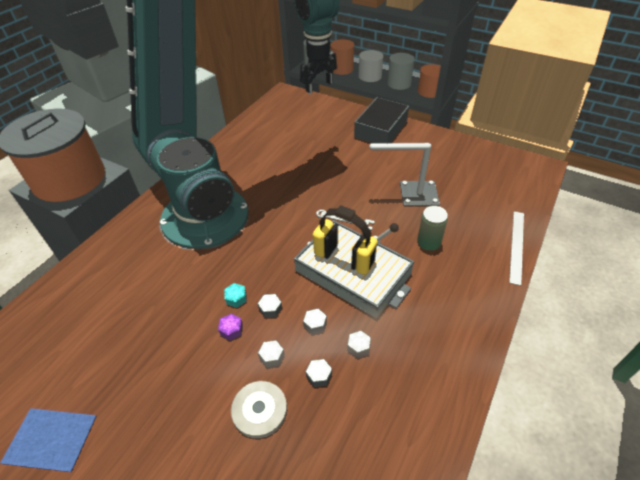

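View pics/top0.png

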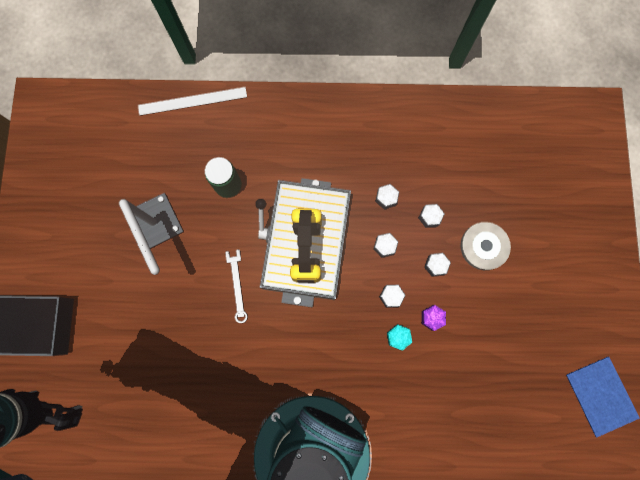

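The scene view shows the ear defenders on the chuck at (344,235), the bar at (400,146) with its post at the right end, five steel hexagons, a turquoise one at (235,294) and a purple one at (231,326). The top view shows the same.

Candidates for the first reach:
- **Ear defenders:** only one set, at top (306,240). The black tray at (35,325) and the dark shadows are not it.
- **Blanks:** the steel ones, at top (388,196), (432,215), (386,244), (438,264) and (393,296).
- **Look-alikes, left alone:** turquoise (400,338) and purple (434,318).

Next I'll take one close crop and measure.

```bash
cat >> h.py <<'E'
def hexes(p,z=0.03,roi=None):
    """steel hexagon tops: centre and flat direction (deg, mod 60) at height z, from brightness in the picture"""
    im=p['color'].astype(int); m=((im.min(2)>165)&(im.max(2)-im.min(2)<40)).astype(np.uint8)
    if roi is not None: k=np.zeros_like(m); k[roi[1]:roi[3],roi[0]:roi[2]]=1; m*=k
    n,l,s,c=cv2.connectedComponentsWithStats(m); out=[]
    for i in range(1,n):
        if not 150<s[i,4]<1500: continue
        g=cv2.findContours((l==i).astype(np.uint8),0,1)[0][0][:,0]
        w=np.array([ray(p,u,v,z)[:2] for u,v in g]); yy,xx=np.nonzero(l==i)
        ctr=np.mean([ray(p,u,v,z)[:2] for u,v in zip(xx,yy)],0)
        d=w-ctr; r=np.hypot(*d.T); a=np.arctan2(d[:,1],d[:,0])
        ps=np.radians(np.arange(0,60,.5))
        # support function fit: a hexagon is narrowest along its flats
        U=lambda t:np.c_[np.cos(t),np.sin(t)]
        wd=[sum(np.ptp(d@U(np.array([t+k*np.pi/3])).T) for k in range(3)) for t in ps]
        out.append((ctr,np.degrees(ps[int(np.argmin(wd))]),s[i,4],min(wd)/3))
    return out
E
python3 - <<'E'
from h import *
p=shot('top')
for c,a,n,w in hexes(p): print(np.round(c,4),a,n,round(w,4),np.round(proj(p,[*c,.03])))
im=p['color']
y=((im[:,:,0]>150)&(im[:,:,1]>110)&(im[:,:,2]<70)).astype(np.uint8); y[:,:260]=0;y[:,360:]=0
n,l,s,c=cv2.connectedComponentsWithStats(y)
for i in range(1,n):
    if s[i,4]>60: print('cup',np.round(ray(p,*c[i],.145),4),s[i])
cr=cv2.resize(im[170:310,230:370],None,fx=4,fy=4,interpolation=cv2.INTER_CUBIC)
cr2=cv2.resize(im[170:310,105:185],None,fx=3,fy=4)
cv2.imwrite('pics/cr1.png',np.hstack([cr,cr2])[:,:,::-1])
E
```

```text
[1.1571 0.3691] 55.5 706 0.1162 [188.  16.]
[1.0541 0.4798] 50.5 298 0.083 [146.  49.]
[1.0405 0.4104] 58.00000000000001 397 0.0832 [171.  54.]
[1.006 0.272] 37.0 689 0.1025 [220.  67.]
[ 1.0185 -0.1797] 25.5 1005 0.1675 [385.  65.]
[ 0.9994 -0.305 ] 24.5 272 0.0853 [430.  72.]
[0.9046 0.3426] 11.5 1088 0.1854 [192. 101.]
[ 0.7553 -0.8391] 29.999999999999996 1127 0.2585 [634. 160.]
[0.7094 0.2615] 33.5 568 0.0702 [218. 170.]
[ 0.6502 -0.1845] 18.5 326 0.0516 [388. 195.]
[0.5288 0.458 ] 58.5 544 0.1306 [138. 236.]
[ 0.5999 -0.3002] 7.0 336 0.0515 [432. 214.]
[ 0.5194 -0.1799] 14.0 353 0.0518 [386. 244.]
[0.4081 0.1984] 41.0 492 0.1235 [237. 285.]
[ 0.4709 -0.3127] 7.499999999999999 356 0.0517 [438. 263.]
[ 0.3887 -0.1952] 2.0 372 0.0514 [393. 295.]
cup [0.5658 0.0176 0.145 ] [292 208  29  15 112]
cup [0.4273 0.0196 0.145 ] [290 265  31  15 167]
```

View pics/cr1.png

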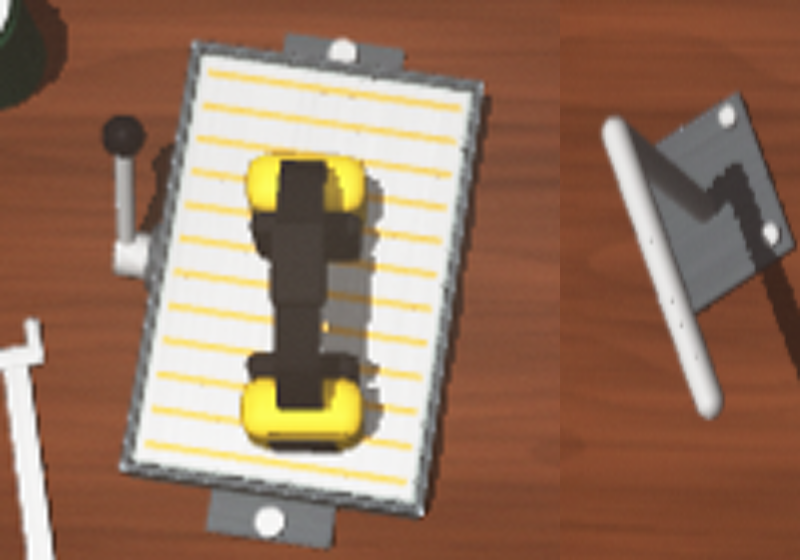

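The crop shows the chuck turned by a few degrees, with its lever on and the knob at crop (123,135). The ear defenders' pad is at crop (300,275). The bar runs from its post end at (612,120) to its free end at (710,415).

```bash
python3 - <<'E'
from h import *
p=shot('top')
C=[ray(p,230+a/4,170+b/4,.056)[:2] for a,b in [(195,42),(482,82),(424,508),(123,466)]]
C=np.array(C);print('corners',np.round(C,4).tolist(),'ctr',C.mean(0).round(4))
for i,j in [(3,0),(2,1)]: d=C[j]-C[i];print(np.hypot(*d),np.degrees(np.arctan2(d[1],d[0])))
for i,j in [(1,0),(2,3)]: d=C[j]-C[i];print(np.hypot(*d),np.degrees(np.arctan2(-d[0],d[1])))
B=[ray(p,105+52/3,170+30,.195)[:2],ray(p,155,273.75,.195)[:2]]
d=B[0]-B[1];print('bar post,free',np.round(B,4),np.hypot(*d),np.degrees(np.arctan2(d[1],d[0])))
print('pad',ray(p,230+299/4,170+277/4,.235),'knob',ray(p,230+123/4,170+135/4,.115))
q=shot('scene');print('bar scene',ray(q,430,147,.195),ray(q,372,147,.195))
for n in ['rail_mid','headpad','lever_knob','chuck_face']:
  for z in (p,q): print(n,[(round(t['p'],2),np.round(t['xyz'],3)) for t in models.pinpoint(z,n)[:2]])
E
```

```text
corners [[0.6757, 0.0983], [0.6521, -0.0862], [0.38, -0.0521], [0.4029, 0.1339]] ctr [0.5277 0.0235]
0.2751003177022808 -7.449999286439683
0.2742036679644565 -7.148223603222993
0.1859580084939 -7.27766115691825
0.18740707117782582 -7.00369481401524
bar post,free [[0.5804 0.4343]
 [0.4153 0.3481]] 0.18621479869243818 27.580967373935003
pad [0.48987575 0.02095665 0.235     ] knob [0.59783521 0.13404047 0.115     ]
bar scene [0.58390086 0.42839811 0.195     ] [0.42740281 0.34543513 0.195     ]
rail_mid [(0.97, array([0.495, 0.389, 0.204])), (0.54, array([0.501, 0.02 , 0.228]))]
rail_mid [(0.73, array([0.491, 0.388, 0.202]))]
headpad [(0.62, array([0.502, 0.022, 0.228]))]
headpad [(0.95, array([0.5  , 0.022, 0.222]))]
lever_knob [(0.62, array([0.594, 0.134, 0.123]))]
lever_knob [(0.7, array([0.6  , 0.135, 0.122])), (0.42, array([ 0.408,  0.203, -0.003]))]
chuck_face [(0.68, array([0.529, 0.028, 0.053]))]
chuck_face [(0.87, array([0.528, 0.024, 0.047]))]
```

Request:
apply_moves(travel=[[0.0175,-0.0241,0.0035],[0.0175,-0.0241,0.0035],[0.0175,-0.0241,0.0035],[0.0175,-0.0241,0.0035],[0.0175,-0.0241,0.0035]], twist=[[0,0,0.0136],[0,0,0.0136],[0,0,0.0136],[0,0,0.0136],[0,0,0.0136]], gripper=[0.085,0.085,0.085,0.085,0.085])

```text
clock: 1.87
position: [0.2375, 0.3816, 0.249]
orientation: [[-0.976, 0.218, 0.0], [0.218, 0.976, 0.0], [-0.0, 0.0, -1.0]]
force: [0.9, 1.2, 0.3]
finger_gap: 0.996
grip_force: 0.0
```

Request:
apply_moves(travel=[[0.0175,-0.0241,0.0035],[0.0175,-0.0241,0.0035],[0.0175,-0.0241,0.0035],[0.0175,-0.0241,0.0035],[0.0175,-0.0241,0.0035]], twist=[[0,0,0.0136],[0,0,0.0136],[0,0,0.0136],[0,0,0.0136],[0,0,0.0136]], gripper=[0.085,0.085,0.085,0.085,0.085])

```text
clock: 2.28
position: [0.3251, 0.261, 0.2666]
orientation: [[-0.988, 0.151, 0.0], [0.151, 0.988, 0.0], [-0.0, 0.0, -1.0]]
force: [0.3, 0.4, 0.5]
finger_gap: 0.995
grip_force: 0.0
```

Request:
apply_moves(travel=[[0.0175,-0.0241,0.0035],[0.0175,-0.0241,0.0035],[0.0175,-0.0241,0.0035],[0.0175,-0.0241,0.0035],[0.0175,-0.0241,0.0035]], twist=[[0,0,0.0136],[0,0,0.0136],[0,0,0.0136],[0,0,0.0136],[0,0,0.0136]], gripper=[0.085,0.085,0.085,0.085,0.085])

```text
clock: 2.7
position: [0.4127, 0.1404, 0.2841]
orientation: [[-0.996, 0.084, 0.0], [0.084, 0.996, 0.0], [-0.0, 0.0, -1.0]]
force: [0.4, 0.9, 0.5]
finger_gap: 0.995
grip_force: 0.0
```

Request:
apply_moves(travel=[[0.0175,-0.0241,0.0035],[0.0175,-0.0241,0.0035],[0.0175,-0.0241,0.0035],[0.0175,-0.0241,0.0035],[0.0175,-0.0241,0.0035]], twist=[[0,0,0.0136],[0,0,0.0136],[0,0,0.0136],[0,0,0.0136],[0,0,0.0136]], gripper=[0.085,0.085,0.085,0.085,0.085])

```text
clock: 3.12
position: [0.5002, 0.0198, 0.3015]
orientation: [[-1.0, 0.016, 0.0], [0.016, 1.0, -0.0], [-0.0, -0.0, -1.0]]
force: [0.2, 0.6, 0.9]
finger_gap: 0.996
grip_force: 0.0
```

Request:
apply_moves(travel=[[0,0,-0.02],[0,0,-0.02],[0,0,-0.02],[0,0,-0.014],[0,0,-0.0095]], twist=[[0,0,0],[0,0,0],[0,0,0],[0,0,0],[0,0,0]], gripper=[0.085,0.085,0.085,0.085,0.085])

```text
clock: 3.53
position: [0.499, 0.0213, 0.2164]
orientation: [[-1.0, 0.017, -0.002], [0.017, 1.0, 0.0], [0.002, 0.0, -1.0]]
force: [-0.2, 0.1, 0.4]
finger_gap: 0.993
grip_force: 0.0
```

Request:
apply_moves(travel=[[0,0,0],[0,0,0],[0,0,0],[0,0,0],[0,0,0]], twist=[[0,0,0],[0,0,0],[0,0,0],[0,0,0],[0,0,0]], gripper=[0.02,0.02,0.02,0.02,0.02])

```text
clock: 3.95
position: [0.5001, 0.0214, 0.2189]
orientation: [[-1.0, 0.017, 0.002], [0.017, 1.0, 0.0], [-0.002, 0.0, -1.0]]
force: [-0.3, 0.8, 2.0]
finger_gap: 0.331
grip_force: 58.8
```

Request:
apply_moves(travel=[[0,0,0],[0,0,0],[0,0,0],[0,0,0],[0,0,0]], twist=[[0,0,0],[0,0,0],[0,0,0],[0,0,0],[0,0,0]], gripper=[0.02,0.02,0.02,0.02,0.02])

```text
clock: 4.37
position: [0.5001, 0.0213, 0.2188]
orientation: [[-1.0, 0.017, 0.002], [0.017, 1.0, -0.0], [-0.002, -0.0, -1.0]]
force: [0.4, 1.2, 6.7]
finger_gap: 0.331
grip_force: 60.0
```

Request:
apply_moves(travel=[[0,0,0.02],[0,0,0.04],[0,0,0.04],[0,0,0.04],[0,0,0.04]], twist=[[0,0,0],[0,0,0],[0,0,0],[0,0,0],[0,0,0]], gripper=[0.02,0.02,0.02,0.02,0.02])

```text
clock: 4.78
position: [0.4988, 0.0214, 0.4002]
orientation: [[-1.0, 0.017, 0.001], [0.017, 1.0, -0.0], [-0.001, -0.0, -1.0]]
force: [1.7, -0.2, -1.3]
finger_gap: 0.335
grip_force: 59.9
```

Request:
apply_moves(travel=[[-0.0005,0.0183,0],[-0.0005,0.0183,0],[-0.0005,0.0183,0],[-0.0005,0.0183,0],[-0.0005,0.0183,0]], twist=[[0,0,-0.0536],[0,0,-0.0536],[0,0,-0.0536],[0,0,-0.0536],[0,0,-0.0536]], gripper=[0.02,0.02,0.02,0.02,0.02])

```text
clock: 5.2
position: [0.4969, 0.1136, 0.3982]
orientation: [[-0.959, 0.284, 0.0], [0.284, 0.959, 0.0], [-0.0, 0.0, -1.0]]
force: [0.3, -1.6, -2.4]
finger_gap: 0.334
grip_force: 60.0
```

Request:
apply_moves(travel=[[-0.0005,0.0183,0],[-0.0005,0.0183,0],[-0.0005,0.0183,0],[-0.0005,0.0183,0],[-0.0005,0.0183,0]], twist=[[0,0,-0.0536],[0,0,-0.0536],[0,0,-0.0536],[0,0,-0.0536],[0,0,-0.0536]], gripper=[0.02,0.02,0.02,0.02,0.02])

```text
clock: 5.62
position: [0.4943, 0.2052, 0.3981]
orientation: [[-0.85, 0.527, 0.0], [0.527, 0.85, 0.0], [-0.0, 0.0, -1.0]]
force: [-0.3, -0.7, -2.5]
finger_gap: 0.337
grip_force: 59.9
```

Request:
apply_moves(travel=[[-0.0005,0.0183,0],[-0.0005,0.0183,0],[-0.0005,0.0183,0],[-0.0005,0.0183,0],[-0.0005,0.0183,0]], twist=[[0,0,-0.0536],[0,0,-0.0536],[0,0,-0.0536],[0,0,-0.0536],[0,0,-0.0536]], gripper=[0.02,0.02,0.02,0.02,0.02])

```text
clock: 6.03
position: [0.4918, 0.2967, 0.3981]
orientation: [[-0.68, 0.733, 0.0], [0.733, 0.68, 0.0], [-0.0, 0.0, -1.0]]
force: [1.4, 0.1, -2.6]
finger_gap: 0.332
grip_force: 59.9
```

Request:
apply_moves(travel=[[-0.0005,0.0183,0],[-0.0005,0.0183,0],[-0.0005,0.0183,0],[-0.0005,0.0183,0],[-0.0005,0.0183,0]], twist=[[0,0,-0.0536],[0,0,-0.0536],[0,0,-0.0536],[0,0,-0.0536],[0,0,-0.0536]], gripper=[0.02,0.02,0.02,0.02,0.02])

```text
clock: 6.45
position: [0.4893, 0.3882, 0.3981]
orientation: [[-0.461, 0.887, 0.0], [0.887, 0.461, 0.0], [0.0, 0.0, -1.0]]
force: [-0.0, -0.3, -1.6]
finger_gap: 0.335
grip_force: 59.9
```

```bash
python3 - <<'E'
from h import *
p=shot('top','t1.png');q=shot('scene')
cv2.imwrite('pics/c2.png',np.hstack([cv2.resize(p['color'][120:320,60:260],None,fx=2,fy=2),cv2.resize(q['color'][20:220,300:500],None,fx=2,fy=2)])[:,:,::-1])
print(np.round(proj(p,[.493,.389,.195])),np.round(proj(q,[.493,.389,.195])),bot.get_obs()['force'])
for z in (p,q): print([(round(t['p'],2),np.round(t['xyz'],3)) for t in models.pinpoint(z,'headpad')[:2]])
E
```

```text
[139. 239.] [397. 145.] [ 0.39074642  0.07430038 -2.58587038]
[(0.7, array([0.492, 0.389, 0.404]))]
[(0.76, array([0.488, 0.39 , 0.399]))]
```

View pics/c2.png

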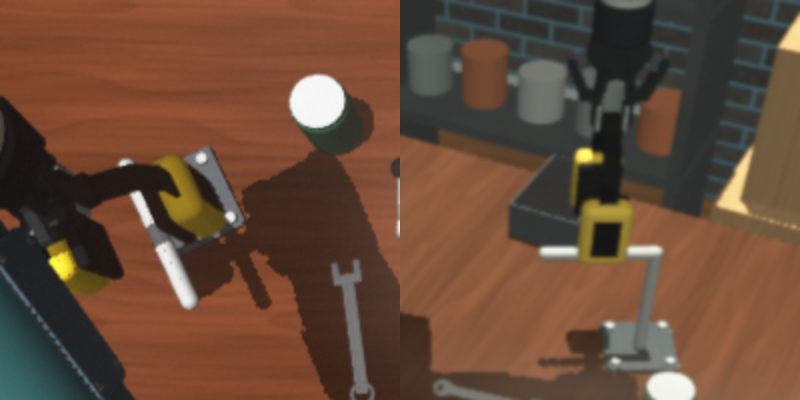

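The arch straddles the bar, with one cup on either side: in the crop, the cups are at (70,265) and (185,200) and the bar runs between them. I'll lower it now.

Request:
apply_moves(travel=[[0,0,-0.04],[0,0,-0.04],[0,0,-0.04],[0,0,-0.04],[0,0,-0.02]], twist=[[0,0,0],[0,0,0],[0,0,0],[0,0,0],[0,0,0]], gripper=[0.02,0.02,0.02,0.02,0.02])

```text
clock: 7.07
position: [0.4884, 0.3856, 0.22]
orientation: [[-0.464, 0.886, -0.003], [0.886, 0.464, -0.002], [-0.0, -0.004, -1.0]]
force: [0.1, -0.8, -2.5]
finger_gap: 0.336
grip_force: 60.0
```

Request:
apply_moves(travel=[[0,0,-0.002],[0,0,-0.002],[0,0,-0.002],[0,0,-0.001],[0,0,0]], twist=[[0,0,0],[0,0,0],[0,0,0],[0,0,0],[0,0,0]], gripper=[0.02,0.02,0.02,0.02,0.02])

```text
clock: 7.48
position: [0.4905, 0.3877, 0.2182]
orientation: [[-0.464, 0.886, 0.002], [0.886, 0.464, 0.001], [0.0, 0.002, -1.0]]
force: [-0.1, -1.0, -2.4]
finger_gap: 0.329
grip_force: 60.0
```

Request:
apply_moves(travel=[[0,0,-0.002],[0,0,-0.002],[0,0,-0.002],[0,0,0],[0,0,0]], twist=[[0,0,0],[0,0,0],[0,0,0],[0,0,0],[0,0,0]], gripper=[0.02,0.02,0.02,0.02,0.02])

```text
clock: 7.9
position: [0.4899, 0.3875, 0.2108]
orientation: [[-0.464, 0.886, -0.0], [0.886, 0.464, -0.0], [-0.0, -0.0, -1.0]]
force: [0.7, 0.3, -1.8]
finger_gap: 0.334
grip_force: 60.0
```

Request:
apply_moves(travel=[[0,0,-0.0015],[0,0,-0.001],[0,0,0],[0,0,0],[0,0,0]], twist=[[0,0,0],[0,0,0],[0,0,0],[0,0,0],[0,0,0]], gripper=[0.02,0.02,0.02,0.02,0.02])

```text
clock: 8.32
position: [0.49, 0.3875, 0.2088]
orientation: [[-0.464, 0.886, 0.0], [0.886, 0.464, 0.0], [0.0, 0.001, -1.0]]
force: [-0.7, -0.7, 4.0]
finger_gap: 0.339
grip_force: 60.7
```

Contact on the bar. I'll release and rise.

Request:
apply_moves(travel=[[0,0,0],[0,0,0],[0,0,0],[0,0,0],[0,0,0]], twist=[[0,0,0],[0,0,0],[0,0,0],[0,0,0],[0,0,0]], gripper=[0.035,0.045,0.055,0.065,0.065])

```text
clock: 8.73
position: [0.4899, 0.3875, 0.2083]
orientation: [[-0.464, 0.886, -0.0], [0.886, 0.464, -0.0], [0.0, -0.0, -1.0]]
force: [-0.2, 0.6, -0.2]
finger_gap: 0.76
grip_force: 0.0
```

Request:
apply_moves(travel=[[0,0,0.005],[0,0,0.01],[0,0,0.02],[0,0,0.03],[0,0,0.03]], twist=[[0,0,0],[0,0,0],[0,0,0],[0,0,0],[0,0,0]], gripper=[0.065,0.065,0.065,0.065,0.065])

```text
clock: 9.15
position: [0.4894, 0.3872, 0.3046]
orientation: [[-0.464, 0.886, -0.001], [0.886, 0.464, -0.0], [-0.0, -0.001, -1.0]]
force: [0.7, 0.1, 0.1]
finger_gap: 0.756
grip_force: 0.0
```

```bash
python3 - <<'E'
from h import *
p=shot('top');q=shot('scene')
cv2.imwrite('pics/c3.png',np.hstack([cv2.resize(p['color'][120:320,60:260],None,fx=2,fy=2),cv2.resize(q['color'][50:250,300:500],None,fx=2,fy=2)])[:,:,::-1])
for n in ['headpad','lever_knob']:
  for z in (p,q): print(n,[(round(t['p'],2),np.round(t['xyz'],3)) for t in models.pinpoint(z,n)[:2]])
E
```

```text
headpad [(0.65, array([0.49 , 0.387, 0.215]))]
headpad [(0.58, array([0.49 , 0.389, 0.213]))]
lever_knob [(0.64, array([0.596, 0.137, 0.122]))]
lever_knob [(0.45, array([0.603, 0.135, 0.121]))]
```

View pics/c3.png

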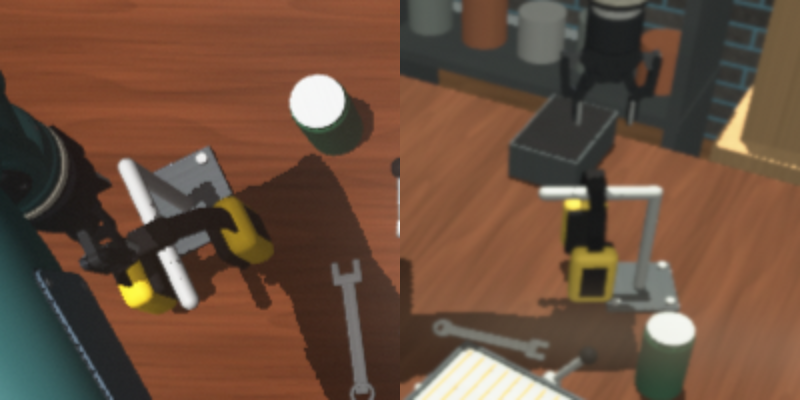

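The ear defenders hang level on the bar. In the top crop the pad is at (165,230), and the networks put it at (0.490, 0.388, 0.214). Next is the lever.

Request:
apply_moves(travel=[[0.0163,-0.026,0],[0.0163,-0.026,0],[0.0163,-0.026,0],[0.0163,-0.026,0],[0.0163,-0.026,0]], twist=[[0,0,0.0963],[0,0,0.0963],[0,0,0.0963],[0,0,0.0963],[0,0,0.0963]], gripper=[0.06,0.04,0.02,0,0])

```text
clock: 9.87
position: [0.5716, 0.2561, 0.3025]
orientation: [[-0.824, 0.567, -0.002], [0.567, 0.824, -0.0], [0.001, -0.001, -1.0]]
force: [0.4, -0.4, 0.6]
finger_gap: 0.142
grip_force: 0.0
```

Request:
apply_moves(travel=[[0.0163,-0.026,0],[0.0163,-0.026,0],[0.0163,-0.026,0],[0.0163,-0.026,0],[0.0163,-0.026,0]], twist=[[0,0,0.0963],[0,0,0.0963],[0,0,0.0963],[0,0,0.0963],[0,0,0.0963]], gripper=[0,0,0,0,0])

```text
clock: 10.28
position: [0.6531, 0.1261, 0.3025]
orientation: [[-0.993, 0.121, -0.002], [0.121, 0.993, -0.0], [0.002, -0.0, -1.0]]
force: [0.1, 0.3, 0.7]
finger_gap: 0.001
grip_force: 0.0
```

Request:
apply_moves(travel=[[0,0,-0.0217],[0,0,-0.0217],[0,0,-0.0217],[0,0,-0.0217],[0,0,-0.0217]], twist=[[0,0,0],[0,0,0],[0,0,0],[0,0,0],[0,0,0]], gripper=[0,0,0,0,0])

```text
clock: 10.7
position: [0.6522, 0.1273, 0.1929]
orientation: [[-0.992, 0.126, -0.002], [0.126, 0.992, -0.0], [0.002, -0.0, -1.0]]
force: [0.1, 0.6, 1.3]
finger_gap: -0.004
grip_force: 0.0
```

Request:
apply_moves(travel=[[0,0,-0.0217],[0,0,-0.0217],[0,0,-0.0217],[0,0,-0.0217],[0,0,-0.0217]], twist=[[0,0,0],[0,0,0],[0,0,0],[0,0,0],[0,0,0]], gripper=[0,0,0,0,0])

```text
clock: 11.12
position: [0.6519, 0.1274, 0.0844]
orientation: [[-0.992, 0.125, -0.002], [0.125, 0.992, -0.0], [0.002, -0.0, -1.0]]
force: [0.3, 0.7, 0.6]
finger_gap: 0.001
grip_force: 0.0
```

Request:
apply_moves(travel=[[-0.0086,0.0011,0],[-0.0086,0.0011,0],[-0.0086,0.0011,0],[-0.0086,0.0011,0],[-0.0086,0.0011,0]], twist=[[0,0,0],[0,0,0],[0,0,0],[0,0,0],[0,0,0]], gripper=[0,0,0,0,0])

```text
clock: 11.53
position: [0.6106, 0.1328, 0.0871]
orientation: [[-0.992, 0.126, 0.003], [0.126, 0.992, -0.0], [-0.003, -0.0, -1.0]]
force: [6.8, -2.9, 5.1]
finger_gap: -0.001
grip_force: 0.0
```

Request:
apply_moves(travel=[[-0.0086,0.0011,0],[-0.0086,0.0011,0],[-0.0086,0.0011,0],[-0.0086,0.0011,0],[-0.0086,0.0011,0]], twist=[[0,0,0],[0,0,0],[0,0,0],[0,0,0],[0,0,0]], gripper=[0,0,0,0,0])

```text
clock: 11.95
position: [0.5661, 0.1385, 0.0864]
orientation: [[-0.992, 0.126, 0.0], [0.126, 0.992, -0.0], [-0.0, -0.0, -1.0]]
force: [3.1, -0.9, 0.9]
finger_gap: 0.004
grip_force: 0.0
```

Request:
apply_moves(travel=[[-0.0086,0.0011,0],[-0.0086,0.0011,0],[-0.0086,0.0011,0],[-0.0066,0.0011,0],[-0.005,0.0011,0]], twist=[[0,0,0],[0,0,0],[0,0,0],[0,0,0],[0,0,0]], gripper=[0,0,0,0,0])

```text
clock: 12.37
position: [0.5289, 0.1442, 0.0866]
orientation: [[-0.992, 0.125, 0.0], [0.125, 0.992, 0.0], [-0.0, 0.0, -1.0]]
force: [4.9, -0.6, -0.9]
finger_gap: 0.002
grip_force: 2.0
```

```bash
python3 - <<'E'
from h import *
p=shot('top');q=shot('scene'); print(bot.get_obs()['force'])
for z in (p,q): print([(round(t['p'],2),np.round(t['xyz'],3)) for t in models.pinpoint(z,'lever_knob')[:2]])
E
```

```text
[ 0.9944603  -0.21306804 -0.03929901]
[]
[]
```

Request:
apply_moves(travel=[[-0.003,0.0004,0],[-0.003,0.0004,0],[-0.002,0.0003,0],[-0.002,0.0003,0],[0,0,0]], twist=[[0,0,0],[0,0,0],[0,0,0],[0,0,0],[0,0,0]], gripper=[0,0,0,0,0])

```text
clock: 12.98
position: [0.5192, 0.1455, 0.0865]
orientation: [[-0.992, 0.125, -0.0], [0.125, 0.992, 0.0], [0.0, 0.0, -1.0]]
force: [3.6, -0.6, -0.6]
finger_gap: -0.003
grip_force: 1.2
```

Request:
apply_moves(travel=[[-0.002,0.0003,0],[-0.002,0.0003,0],[-0.001,0,0],[0,0,0],[0,0,0]], twist=[[0,0,0],[0,0,0],[0,0,0],[0,0,0],[0,0,0]], gripper=[0,0,0,0,0])

```text
clock: 13.4
position: [0.5161, 0.1461, 0.0871]
orientation: [[-0.992, 0.126, 0.003], [0.126, 0.992, 0.0], [-0.003, 0.001, -1.0]]
force: [10.5, -0.1, 1.3]
finger_gap: 0.001
grip_force: 4.4
```

The lever is against its off stop. I'll back off, rise, and check the lever and blanks.

Request:
apply_moves(travel=[[0.01,-0.001,0],[0.01,-0.001,0.02],[0,0,0.035],[0,0,0.035],[0,0,0.035]], twist=[[0,0,0],[0,0,0],[0,0,0],[0,0,0],[0,0,0]], gripper=[0,0,0,0,0])

```text
clock: 13.82
position: [0.5337, 0.1439, 0.2124]
orientation: [[-0.992, 0.125, -0.003], [0.125, 0.992, -0.0], [0.003, -0.0, -1.0]]
force: [0.6, -1.0, 0.9]
finger_gap: -0.0
grip_force: 0.0
```

Request:
apply_moves(travel=[[0,0,0.03],[0,0,0],[0,0,0],[0,0,0],[0,0,0]], twist=[[0,0,0],[0,0,0],[0,0,0],[0,0,0],[0,0,0]], gripper=[0.07,0.07,0.07,0.07,0.07])

```text
clock: 14.23
position: [0.5339, 0.1439, 0.24]
orientation: [[-0.992, 0.126, -0.003], [0.126, 0.992, -0.0], [0.003, -0.001, -1.0]]
force: [-0.2, -0.4, -0.7]
finger_gap: 0.706
grip_force: 0.0
```

```bash
python3 - <<'E'
from h import *
p=shot('top','t2.png');q=shot('scene','s2.png')
for z in (p,q): print([(round(t['p'],2),np.round(t['xyz'],3)) for t in models.pinpoint(z,'lever_knob')[:2]])
for c,a,n,w in hexes(p,.03,(360,150,470,320)): print(np.round(c,4),a,n,round(w,4))
cv2.imwrite('pics/c4.png',np.hstack([cv2.resize(p['color'][150:350,200:400],None,fx=2,fy=2),cv2.resize(q['color'][180:380,250:450],None,fx=2,fy=2)])[:,:,::-1])
E
```

```text
[(0.65, array([0.476, 0.149, 0.115]))]
[(0.67, array([0.684, 0.238, 0.   ])), (0.57, array([0.484, 0.149, 0.113]))]
[ 0.6502 -0.1845] 18.5 328 0.0516
[ 0.5998 -0.3003] 7.0 337 0.0518
[ 0.5218 -0.3864] 28.0 164 0.0519
[ 0.5194 -0.1799] 14.0 353 0.0518
[ 0.4708 -0.3127] 7.499999999999999 359 0.0519
[ 0.3886 -0.1955] 2.5 376 0.0515
```

View pics/c4.png

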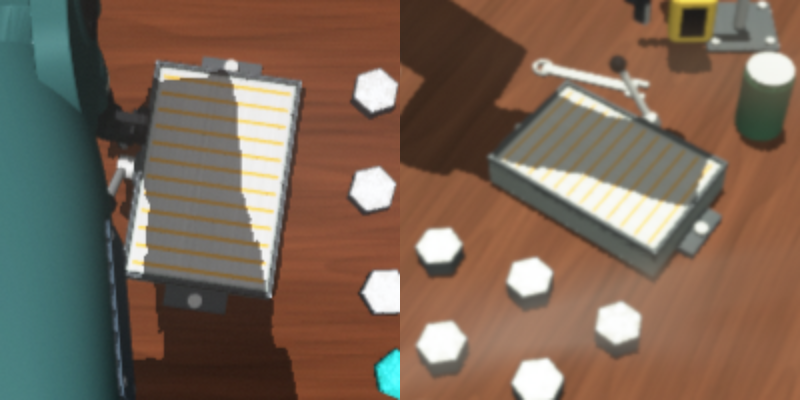

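The lever is at off: the knob reads about (0.480, 0.149), which is x = -63 mm in the chuck frame. The blanks haven't moved. Picking the first blank at (0.519, -0.180).

Request:
apply_moves(travel=[[-0.001,-0.0216,0],[-0.001,-0.0216,0],[-0.001,-0.0216,0],[-0.001,-0.0216,0],[-0.001,-0.0216,0]], twist=[[0,0,-0.0103],[0,0,-0.0103],[0,0,-0.0103],[0,0,-0.0103],[0,0,-0.0103]], gripper=[0.07,0.07,0.07,0.07,0.07])

```text
clock: 14.85
position: [0.5292, 0.0351, 0.2411]
orientation: [[-0.984, 0.177, -0.001], [0.177, 0.984, 0.0], [0.001, -0.0, -1.0]]
force: [0.2, 0.9, 0.2]
finger_gap: 0.823
grip_force: 0.0
```

Request:
apply_moves(travel=[[-0.001,-0.0216,-0.006],[-0.001,-0.0216,-0.006],[-0.001,-0.0216,-0.006],[-0.001,-0.0216,-0.006],[-0.001,-0.0216,-0.006]], twist=[[0,0,-0.0103],[0,0,-0.0103],[0,0,-0.0103],[0,0,-0.0103],[0,0,-0.0103]], gripper=[0.07,0.07,0.07,0.07,0.07])

```text
clock: 15.27
position: [0.5242, -0.073, 0.2109]
orientation: [[-0.974, 0.227, -0.0], [0.227, 0.974, 0.0], [0.0, 0.0, -1.0]]
force: [0.6, 1.1, -0.9]
finger_gap: 0.821
grip_force: 0.0
```

Request:
apply_moves(travel=[[-0.001,-0.0216,-0.016],[-0.001,-0.0216,-0.016],[-0.001,-0.0216,-0.016],[-0.001,-0.0216,-0.016],[-0.001,-0.0216,-0.016]], twist=[[0,0,-0.0103],[0,0,-0.0103],[0,0,-0.0103],[0,0,-0.0103],[0,0,-0.0103]], gripper=[0.07,0.07,0.07,0.07,0.07])

```text
clock: 15.68
position: [0.5191, -0.181, 0.1304]
orientation: [[-0.961, 0.277, -0.0], [0.277, 0.961, 0.0], [0.0, 0.0, -1.0]]
force: [0.9, 0.2, -0.6]
finger_gap: 0.822
grip_force: 0.0
```

Request:
apply_moves(travel=[[0,0,-0.022],[0,0,-0.022],[0,0,-0.022],[0,0,-0.022],[0,0,-0.016]], twist=[[0,0,0],[0,0,0],[0,0,0],[0,0,0],[0,0,0]], gripper=[0.075,0.075,0.075,0.075,0.075])

```text
clock: 16.1
position: [0.5187, -0.1797, 0.0254]
orientation: [[-0.961, 0.277, -0.002], [0.277, 0.961, 0.001], [0.002, 0.0, -1.0]]
force: [-0.7, 0.2, -0.1]
finger_gap: 0.878
grip_force: 0.0
```

Request:
apply_moves(travel=[[0,0,-0.01],[0,0,-0.006],[0,0,-0.004],[0,0,0],[0,0,0]], twist=[[0,0,0],[0,0,0],[0,0,0],[0,0,0],[0,0,0]], gripper=[0.075,0.075,0.075,0.075,0.075])

```text
clock: 16.52
position: [0.5199, -0.1801, 0.008]
orientation: [[-0.961, 0.277, 0.001], [0.277, 0.961, -0.0], [-0.001, -0.0, -1.0]]
force: [0.6, 0.8, 0.3]
finger_gap: 0.877
grip_force: 0.0
```

Request:
apply_moves(travel=[[0,0,0],[0,0,0],[0,0,0],[0,0,0],[0,0,0]], twist=[[0,0,0],[0,0,0],[0,0,0],[0,0,0],[0,0,0]], gripper=[0.065,0.055,0.045,0.045,0.045])

```text
clock: 16.93
position: [0.5199, -0.1804, 0.0085]
orientation: [[-0.961, 0.277, 0.001], [0.277, 0.961, -0.001], [-0.001, -0.001, -1.0]]
force: [-2.8, -0.1, 9.9]
finger_gap: 0.634
grip_force: 63.7
```

Request:
apply_moves(travel=[[0,0,0],[0,0,0],[0,0,0.005],[0,0,0.01],[0,0,0.01]], twist=[[0,0,0],[0,0,0],[0,0,0],[0,0,0],[0,0,0]], gripper=[0.045,0.045,0.045,0.045,0.045])

```text
clock: 17.35
position: [0.5192, -0.1798, 0.0331]
orientation: [[-0.961, 0.277, -0.001], [0.277, 0.961, 0.001], [0.001, 0.0, -1.0]]
force: [0.0, -0.0, -5.3]
finger_gap: 0.629
grip_force: 65.3
```

Request:
apply_moves(travel=[[0.0006,0.012,0.018],[0.0006,0.018,0.018],[0.0006,0.019,0.018],[0.0006,0.019,0.014],[0.0006,0.019,0.014]], twist=[[0,0,-0.0368],[0,0,-0.0368],[0,0,-0.0368],[0,0,-0.0368],[0,0,-0.0368]], gripper=[0.045,0.045,0.045,0.045,0.045])

```text
clock: 17.77
position: [0.5225, -0.0922, 0.1163]
orientation: [[-0.893, 0.45, 0.001], [0.45, 0.893, -0.0], [-0.001, 0.0, -1.0]]
force: [1.1, -0.2, -5.5]
finger_gap: 0.631
grip_force: 65.6
```

Request:
apply_moves(travel=[[0.0006,0.019,0],[0.0006,0.019,0],[0.0006,0.019,0],[0.0006,0.019,0],[0.0006,0.019,0]], twist=[[0,0,-0.0368],[0,0,-0.0368],[0,0,-0.0368],[0,0,-0.0368],[0,0,-0.0368]], gripper=[0.045,0.045,0.045,0.045,0.045])

```text
clock: 18.18
position: [0.5254, 0.003, 0.1154]
orientation: [[-0.796, 0.605, 0.001], [0.605, 0.796, -0.0], [-0.0, 0.0, -1.0]]
force: [-0.2, 0.8, -4.8]
finger_gap: 0.629
grip_force: 65.6
```

Request:
apply_moves(travel=[[0,0,-0.015],[0,0,-0.015],[0,0,-0.01],[0,0,-0.005],[0,0,0]], twist=[[0,0,0],[0,0,0],[0,0,0],[0,0,0],[0,0,0]], gripper=[0.045,0.045,0.045,0.045,0.045])

```text
clock: 18.6
position: [0.525, 0.0021, 0.0692]
orientation: [[-0.797, 0.604, -0.001], [0.604, 0.797, 0.0], [0.001, -0.001, -1.0]]
force: [-0.2, 0.1, -4.8]
finger_gap: 0.625
grip_force: 65.5
```

Request:
apply_moves(travel=[[0,-0.0007,-0.005],[0,0,-0.003],[0,0,-0.0015],[0,0,0],[0,0,0]], twist=[[0,0,0],[0,0,0],[0,0,0],[0,0,0],[0,0,0]], gripper=[0.045,0.045,0.045,0.045,0.045])

```text
clock: 19.02
position: [0.5256, 0.0013, 0.0601]
orientation: [[-0.797, 0.604, 0.0], [0.604, 0.797, 0.0], [-0.0, 0.0, -1.0]]
force: [-0.9, -0.1, -5.3]
finger_gap: 0.628
grip_force: 65.6
```

Request:
apply_moves(travel=[[0,0,0],[0,0,0],[0,0,0],[0,0,0],[0,0,0]], twist=[[0,0,0],[0,0,0],[0,0,0],[0,0,0],[0,0,0]], gripper=[0.056,0.06,0.066,0.07,0.07])

```text
clock: 19.43
position: [0.5257, 0.0013, 0.0601]
orientation: [[-0.797, 0.604, 0.0], [0.604, 0.797, -0.0], [-0.0, 0.0, -1.0]]
force: [-0.4, -0.0, -0.3]
finger_gap: 0.815
grip_force: 0.0
```

Request:
apply_moves(travel=[[0,0,0.005],[0,0,0.015],[0,0,0.02],[0,0,0.02],[0,0,0.02]], twist=[[0,0,0],[0,0,0],[0,0,0],[0,0,0],[0,0,0]], gripper=[0.07,0.07,0.07,0.07,0.07])

```text
clock: 19.85
position: [0.5254, 0.0013, 0.1412]
orientation: [[-0.797, 0.604, 0.0], [0.604, 0.797, -0.0], [-0.0, -0.0, -1.0]]
force: [-0.4, -0.1, -0.0]
finger_gap: 0.82
grip_force: 0.0
```

```bash
cat > look.py <<'E'
from h import *
p=shot('top')
for c,a,n,w in hexes(p,.03,(350,150,470,320)): print(np.round(c,4),a,n,round(w,4))
E
python3 look.py
```

```text
[ 0.6503 -0.1846] 18.5 330 0.0516
[ 0.5999 -0.3002] 6.000000000000001 340 0.0521
[ 0.5218 -0.3864] 28.0 164 0.0519
[ 0.4708 -0.3127] 7.499999999999999 361 0.0519
[ 0.3886 -0.1955] 3.0000000000000004 378 0.0516
```

Request:
apply_moves(travel=[[0.0125,-0.0186,0],[0.0125,-0.0186,0],[0.0125,-0.0186,0],[0.0125,-0.0186,0],[0.0125,-0.0186,0]], twist=[[0,0,0.0449],[0,0,0.0449],[0,0,0.0449],[0,0,0.0449],[0,0,0.0449]], gripper=[0.075,0.075,0.075,0.075,0.075])

```text
clock: 20.32
position: [0.5885, -0.0926, 0.1402]
orientation: [[-0.912, 0.409, 0.0], [0.409, 0.912, -0.0], [-0.0, 0.0, -1.0]]
force: [0.1, 0.8, 1.1]
finger_gap: 0.874
grip_force: 0.0
```

Request:
apply_moves(travel=[[0.0125,-0.0186,-0.01],[0.0125,-0.0186,-0.01],[0.0125,-0.0186,-0.01],[0.0125,-0.0186,-0.01],[0.0125,-0.0186,-0.01]], twist=[[0,0,0.0449],[0,0,0.0449],[0,0,0.0449],[0,0,0.0449],[0,0,0.0449]], gripper=[0.075,0.075,0.075,0.075,0.075])

```text
clock: 20.73
position: [0.6511, -0.1857, 0.0896]
orientation: [[-0.981, 0.196, 0.0], [0.196, 0.981, -0.0], [-0.0, -0.0, -1.0]]
force: [0.6, 1.0, 0.5]
finger_gap: 0.878
grip_force: 0.0
```

Request:
apply_moves(travel=[[0,0,-0.025],[0,0,-0.025],[0,0,-0.018],[0,0,-0.01],[0,0,-0.004]], twist=[[0,0,0],[0,0,0],[0,0,0],[0,0,0],[0,0,0]], gripper=[0.075,0.075,0.075,0.075,0.075])

```text
clock: 21.15
position: [0.6498, -0.1844, 0.0066]
orientation: [[-0.98, 0.198, -0.002], [0.198, 0.98, 0.001], [0.002, 0.0, -1.0]]
force: [1.0, -0.2, 0.4]
finger_gap: 0.878
grip_force: 0.0
```

Request:
apply_moves(travel=[[0,0,0],[0,0,0],[0,0,0],[0,0,0],[0,0,0]], twist=[[0,0,0],[0,0,0],[0,0,0],[0,0,0],[0,0,0]], gripper=[0.075,0.07,0.055,0.045,0.045])

```text
clock: 21.57
position: [0.6513, -0.185, 0.0097]
orientation: [[-0.98, 0.198, 0.002], [0.198, 0.98, -0.001], [-0.002, -0.001, -1.0]]
force: [-2.3, -0.9, 6.7]
finger_gap: 0.627
grip_force: 64.6
```

Request:
apply_moves(travel=[[0,0,0],[0,0,0],[0,0,0.002],[0,0,0.01],[0,0,0.02]], twist=[[0,0,0],[0,0,0],[0,0,0],[0,0,0],[0,0,0]], gripper=[0.045,0.045,0.045,0.045,0.045])

```text
clock: 21.98
position: [0.6491, -0.1841, 0.0388]
orientation: [[-0.98, 0.198, -0.004], [0.198, 0.98, 0.002], [0.004, 0.001, -1.0]]
force: [0.5, -0.0, -5.3]
finger_gap: 0.626
grip_force: 64.6
```

Request:
apply_moves(travel=[[-0.0148,0.024,0.02],[-0.0148,0.024,0.02],[-0.0148,0.024,0.02],[-0.0147,0.024,0.01],[-0.0147,0.024,0.01]], twist=[[0,0,-0.045],[0,0,-0.045],[0,0,-0.045],[0,0,-0.045],[0,0,-0.045]], gripper=[0.045,0.045,0.045,0.045,0.045])

```text
clock: 22.4
position: [0.5761, -0.0637, 0.1217]
orientation: [[-0.91, 0.414, 0.001], [0.414, 0.91, -0.0], [-0.001, 0.0, -1.0]]
force: [-0.4, 0.5, -5.7]
finger_gap: 0.626
grip_force: 65.1
```

Request:
apply_moves(travel=[[-0.0148,0.024,0],[-0.0148,0.024,0],[-0.0147,0.024,0],[-0.0147,0.024,0],[-0.0147,0.024,0]], twist=[[0,0,-0.045],[0,0,-0.045],[0,0,-0.045],[0,0,-0.045],[0,0,-0.045]], gripper=[0.045,0.045,0.045,0.045,0.045])

```text
clock: 22.82
position: [0.502, 0.0563, 0.1207]
orientation: [[-0.795, 0.607, 0.0], [0.607, 0.795, 0.0], [-0.0, 0.0, -1.0]]
force: [0.6, 0.0, -5.2]
finger_gap: 0.63
grip_force: 65.0
```

Request:
apply_moves(travel=[[0,0,-0.02],[0,0,-0.015],[0,0,-0.01],[0,0,0],[0,0,0]], twist=[[0,0,0],[0,0,0],[0,0,0],[0,0,0],[0,0,0]], gripper=[0.045,0.045,0.045,0.045,0.045])

```text
clock: 23.23
position: [0.5028, 0.0554, 0.0754]
orientation: [[-0.797, 0.605, -0.0], [0.605, 0.797, 0.0], [0.0, -0.0, -1.0]]
force: [0.1, 0.0, -5.0]
finger_gap: 0.626
grip_force: 65.0
```

Request:
apply_moves(travel=[[0,0,-0.007],[0,0,-0.005],[0,0,-0.0025],[0,0,0],[0,0,0]], twist=[[0,0,0],[0,0,0],[0,0,0],[0,0,0],[0,0,0]], gripper=[0.045,0.045,0.045,0.045,0.045])

```text
clock: 23.65
position: [0.503, 0.0553, 0.0604]
orientation: [[-0.796, 0.605, -0.0], [0.605, 0.796, 0.0], [0.0, -0.0, -1.0]]
force: [0.3, -0.4, -6.0]
finger_gap: 0.625
grip_force: 65.2
```

Request:
apply_moves(travel=[[0.0004,-0.0009,0],[0.0004,-0.0009,0],[0.0004,-0.0009,0],[0,0,0],[0,0,0]], twist=[[0,0,0],[0,0,0],[0,0,0],[0,0,0],[0,0,0]], gripper=[0.045,0.045,0.045,0.045,0.045])

```text
clock: 24.07
position: [0.5043, 0.0525, 0.0605]
orientation: [[-0.796, 0.605, 0.0], [0.605, 0.796, 0.0], [-0.0, 0.0, -1.0]]
force: [-0.7, -0.3, -5.4]
finger_gap: 0.628
grip_force: 65.2
```

Request:
apply_moves(travel=[[0.0004,-0.0009,0],[0.0004,-0.0009,0],[0,0,0],[0,0,0],[0,0,0]], twist=[[0,0,0],[0,0,0],[0,0,0],[0,0,0],[0,0,0]], gripper=[0.045,0.045,0.045,0.045,0.045])

```text
clock: 24.48
position: [0.5049, 0.0509, 0.0604]
orientation: [[-0.797, 0.605, -0.0], [0.605, 0.797, 0.0], [0.0, 0.0, -1.0]]
force: [-1.8, 3.1, -3.2]
finger_gap: 0.628
grip_force: 65.4
```

Request:
apply_moves(travel=[[0,0,0],[0,0,0],[0,0,0],[0,0,0],[0,0,0]], twist=[[0,0,0],[0,0,0],[0,0,0],[0,0,0],[0,0,0]], gripper=[0.056,0.06,0.066,0.07,0.07])

```text
clock: 24.9
position: [0.5052, 0.0507, 0.0606]
orientation: [[-0.796, 0.605, 0.0], [0.605, 0.796, -0.0], [-0.0, 0.0, -1.0]]
force: [0.0, 0.4, 0.0]
finger_gap: 0.82
grip_force: 0.0
```

Request:
apply_moves(travel=[[0,0,0.005],[0,0,0.015],[0,0,0.02],[0,0,0.02],[0,0,0.02]], twist=[[0,0,0],[0,0,0],[0,0,0],[0,0,0],[0,0,0]], gripper=[0.07,0.07,0.07,0.07,0.07])

```text
clock: 25.32
position: [0.5049, 0.0508, 0.1417]
orientation: [[-0.797, 0.605, 0.0], [0.605, 0.797, -0.0], [-0.0, 0.0, -1.0]]
force: [-0.1, -0.1, -0.4]
finger_gap: 0.82
grip_force: 0.0
```

```bash
python3 look.py
```

```text
[ 0.5998 -0.3002] 6.5 338 0.0519
[ 0.5218 -0.3864] 28.0 164 0.0519
[ 0.4708 -0.3127] 7.499999999999999 361 0.0519
[ 0.4273 -0.2261] 3.0000000000000004 371 0.0518
```

Request:
apply_moves(travel=[[0.0063,-0.0234,0],[0.0063,-0.0234,0],[0.0063,-0.0234,0],[0.0063,-0.0234,0],[0.0063,-0.0234,0]], twist=[[0,0,0.0857],[0,0,0.0857],[0,0,0.0857],[0,0,0.0857],[0,0,0.0857]], gripper=[0.075,0.075,0.075,0.075,0.075])

```text
clock: 25.78
position: [0.5367, -0.0674, 0.1408]
orientation: [[-0.977, 0.215, 0.0], [0.215, 0.977, -0.0], [-0.0, -0.0, -1.0]]
force: [-0.2, -0.3, -0.4]
finger_gap: 0.875
grip_force: 0.0
```

Request:
apply_moves(travel=[[0.0063,-0.0234,0],[0.0063,-0.0234,0],[0.0063,-0.0234,0],[0.0063,-0.0234,0],[0.0063,-0.0234,0]], twist=[[0,0,0.0857],[0,0,0.0857],[0,0,0.0857],[0,0,0.0857],[0,0,0.0857]], gripper=[0.075,0.075,0.075,0.075,0.075])

```text
clock: 26.2
position: [0.5682, -0.1845, 0.1407]
orientation: [[-0.978, -0.21, 0.0], [-0.21, 0.978, -0.0], [-0.0, -0.0, -1.0]]
force: [0.2, 1.1, -0.2]
finger_gap: 0.883
grip_force: 0.0
```

Request:
apply_moves(travel=[[0.0063,-0.0234,-0.01],[0.0063,-0.0234,-0.01],[0.0063,-0.0234,-0.01],[0.0063,-0.0234,-0.01],[0.0063,-0.0234,-0.01]], twist=[[0,0,0.0857],[0,0,0.0857],[0,0,0.0857],[0,0,0.0857],[0,0,0.0857]], gripper=[0.075,0.075,0.075,0.075,0.075])

```text
clock: 26.62
position: [0.5997, -0.3014, 0.0901]
orientation: [[-0.802, -0.597, 0.0], [-0.597, 0.802, -0.0], [-0.0, -0.0, -1.0]]
force: [-0.8, 0.8, -0.2]
finger_gap: 0.875
grip_force: 0.0
```

Blank 5 has been knocked to (0.427, -0.226), which I've noted. Picking the blank at (0.600, -0.300).

Request:
apply_moves(travel=[[0,0,-0.025],[0,0,-0.025],[0,0,-0.018],[0,0,-0.01],[0,0,-0.004]], twist=[[0,0,0],[0,0,0],[0,0,0],[0,0,0],[0,0,0]], gripper=[0.075,0.075,0.075,0.075,0.075])

```text
clock: 27.03
position: [0.5989, -0.2998, 0.0071]
orientation: [[-0.804, -0.594, -0.002], [-0.594, 0.804, 0.001], [0.001, 0.002, -1.0]]
force: [0.1, -0.1, 0.7]
finger_gap: 0.877
grip_force: 0.0
```

Request:
apply_moves(travel=[[0,0,0],[0,0,0],[0,0,0],[0,0,0],[0,0,0]], twist=[[0,0,0],[0,0,0],[0,0,0],[0,0,0],[0,0,0]], gripper=[0.075,0.07,0.055,0.045,0.045])

```text
clock: 27.45
position: [0.6005, -0.3008, 0.0102]
orientation: [[-0.804, -0.594, 0.002], [-0.594, 0.804, -0.002], [-0.001, -0.003, -1.0]]
force: [-0.8, 1.0, 8.1]
finger_gap: 0.627
grip_force: 64.3
```

Request:
apply_moves(travel=[[0,0,0],[0,0,0],[0,0,0.002],[0,0,0.01],[0,0,0.02]], twist=[[0,0,0],[0,0,0],[0,0,0],[0,0,0],[0,0,0]], gripper=[0.045,0.045,0.045,0.045,0.045])

```text
clock: 27.87
position: [0.5982, -0.2993, 0.0393]
orientation: [[-0.804, -0.594, -0.003], [-0.594, 0.804, 0.002], [0.001, 0.004, -1.0]]
force: [0.0, 0.6, -5.7]
finger_gap: 0.627
grip_force: 65.0
```

Request:
apply_moves(travel=[[-0.0024,0.0231,0.02],[-0.0024,0.0231,0.02],[-0.0024,0.0231,0.02],[-0.0024,0.0231,0.01],[-0.0024,0.0231,0.01]], twist=[[0,0,-0.0159],[0,0,-0.0159],[0,0,-0.0159],[0,0,-0.0159],[0,0,-0.0159]], gripper=[0.045,0.045,0.045,0.045,0.045])

```text
clock: 28.28
position: [0.5873, -0.1837, 0.1222]
orientation: [[-0.85, -0.528, 0.001], [-0.528, 0.85, -0.0], [-0.001, -0.001, -1.0]]
force: [1.2, 0.3, -5.9]
finger_gap: 0.624
grip_force: 65.5
```

Request:
apply_moves(travel=[[-0.0024,0.0231,0],[-0.0024,0.0231,0],[-0.0024,0.0231,0],[-0.0024,0.0231,0],[-0.0024,0.0231,0]], twist=[[0,0,-0.0159],[0,0,-0.0159],[0,0,-0.0159],[0,0,-0.0159],[0,0,-0.0159]], gripper=[0.045,0.045,0.045,0.045,0.045])

```text
clock: 28.7
position: [0.575, -0.068, 0.1212]
orientation: [[-0.889, -0.459, -0.0], [-0.459, 0.889, -0.0], [0.0, -0.0, -1.0]]
force: [0.3, -0.2, -6.1]
finger_gap: 0.624
grip_force: 65.5
```

Request:
apply_moves(travel=[[-0.0024,0.0231,0],[-0.0024,0.0231,0],[-0.0024,0.0231,0],[-0.0024,0.0231,0],[-0.0024,0.0231,0]], twist=[[0,0,-0.0159],[0,0,-0.0159],[0,0,-0.0159],[0,0,-0.0159],[0,0,-0.0159]], gripper=[0.045,0.045,0.045,0.045,0.045])

```text
clock: 29.12
position: [0.563, 0.0474, 0.1211]
orientation: [[-0.922, -0.387, -0.0], [-0.387, 0.922, 0.0], [0.0, 0.0, -1.0]]
force: [0.4, -0.2, -5.3]
finger_gap: 0.631
grip_force: 65.4
```

Request:
apply_moves(travel=[[0,0,-0.015],[0,0,-0.01],[0,0,0],[0,0,0],[0,0,0]], twist=[[0,0,0],[0,0,0],[0,0,0],[0,0,0],[0,0,0]], gripper=[0.045,0.045,0.045,0.045,0.045])

```text
clock: 29.53
position: [0.5637, 0.0456, 0.0959]
orientation: [[-0.922, -0.386, 0.0], [-0.386, 0.922, -0.0], [-0.0, -0.0, -1.0]]
force: [-0.8, 0.3, -5.7]
finger_gap: 0.624
grip_force: 65.4
```

Request:
apply_moves(travel=[[0,0,-0.015],[0,0,-0.01],[0,0,-0.006],[0,0,-0.0035],[0,0,0]], twist=[[0,0,0],[0,0,0],[0,0,0],[0,0,0],[0,0,0]], gripper=[0.045,0.045,0.045,0.045,0.045])

```text
clock: 29.95
position: [0.5633, 0.0461, 0.0608]
orientation: [[-0.922, -0.387, -0.001], [-0.387, 0.922, -0.0], [0.001, 0.0, -1.0]]
force: [-0.3, -0.5, -5.4]
finger_gap: 0.63
grip_force: 65.5
```

Request:
apply_moves(travel=[[-0.0009,-0.0004,0],[-0.0009,-0.0004,0],[-0.0009,-0.0004,0],[0,0,0],[0,0,0]], twist=[[0,0,0],[0,0,0],[0,0,0],[0,0,0],[0,0,0]], gripper=[0.045,0.045,0.045,0.045,0.045])

```text
clock: 30.37
position: [0.5609, 0.0451, 0.0611]
orientation: [[-0.922, -0.387, 0.0], [-0.387, 0.922, 0.0], [-0.0, -0.0, -1.0]]
force: [-0.4, -0.4, -6.0]
finger_gap: 0.625
grip_force: 65.5
```

Request:
apply_moves(travel=[[-0.0009,-0.0004,0],[-0.0009,-0.0004,0],[0,0,0],[0,0,0],[0,0,0]], twist=[[0,0,0],[0,0,0],[0,0,0],[0,0,0],[0,0,0]], gripper=[0.045,0.045,0.045,0.045,0.045])

```text
clock: 30.78
position: [0.5593, 0.0443, 0.0611]
orientation: [[-0.922, -0.387, 0.001], [-0.387, 0.922, 0.0], [-0.001, -0.0, -1.0]]
force: [2.4, 0.4, -4.9]
finger_gap: 0.622
grip_force: 65.5
```

Request:
apply_moves(travel=[[-0.0004,-0.0006,0],[-0.0004,-0.0006,0],[0,0,0],[0,0,0],[0,0,0]], twist=[[0,0,0],[0,0,0],[0,0,0],[0,0,0],[0,0,0]], gripper=[0.045,0.045,0.045,0.045,0.045])

```text
clock: 31.2
position: [0.5588, 0.0433, 0.0611]
orientation: [[-0.922, -0.387, 0.001], [-0.387, 0.922, 0.001], [-0.001, 0.0, -1.0]]
force: [3.5, 2.1, -6.1]
finger_gap: 0.629
grip_force: 65.5
```

```bash
python3 -c "
from h import *
print(bot.get_obs()['force'],bot.get_obs()['position'])"
```

```text
[ 3.53392439  2.09141637 -6.08149387] [0.55876352 0.04330589 0.06110681]
```

Request:
apply_moves(travel=[[0,0,0],[0,0,0],[0,0,0],[0,0,0],[0,0,0]], twist=[[0,0,0],[0,0,0],[0,0,0],[0,0,0],[0,0,0]], gripper=[0.056,0.06,0.066,0.07,0.07])

```text
clock: 31.62
position: [0.5582, 0.043, 0.061]
orientation: [[-0.922, -0.387, 0.0], [-0.387, 0.922, -0.0], [-0.0, -0.0, -1.0]]
force: [0.6, 0.6, 0.4]
finger_gap: 0.819
grip_force: 0.0
```

Request:
apply_moves(travel=[[0,0,0.005],[0,0,0.015],[0,0,0.02],[0,0,0.02],[0,0,0.02]], twist=[[0,0,0],[0,0,0],[0,0,0],[0,0,0],[0,0,0]], gripper=[0.07,0.07,0.07,0.07,0.07])

```text
clock: 32.03
position: [0.558, 0.0431, 0.1422]
orientation: [[-0.922, -0.387, -0.0], [-0.387, 0.922, -0.0], [0.0, -0.0, -1.0]]
force: [0.3, -0.2, 0.4]
finger_gap: 0.819
grip_force: 0.0
```

```bash
python3 look.py
```

```text
[ 0.5218 -0.3864] 28.0 164 0.0519
[ 0.4708 -0.3127] 7.499999999999999 361 0.0519
[ 0.4273 -0.2261] 3.0000000000000004 371 0.0518
```

Request:
apply_moves(travel=[[-0.0059,-0.0237,0],[-0.0059,-0.0237,0],[-0.0059,-0.0237,0],[-0.0059,-0.0237,0],[-0.0059,-0.0237,0]], twist=[[0,0,-0.0527],[0,0,-0.0527],[0,0,-0.0527],[0,0,-0.0527],[0,0,-0.0527]], gripper=[0.075,0.075,0.075,0.075,0.075])

```text
clock: 32.5
position: [0.5283, -0.0764, 0.1413]
orientation: [[-0.991, -0.131, 0.0], [-0.131, 0.991, -0.0], [-0.0, -0.0, -1.0]]
force: [-0.3, -0.5, -0.1]
finger_gap: 0.881
grip_force: 0.0
```

Request:
apply_moves(travel=[[-0.0059,-0.0237,0],[-0.0059,-0.0237,0],[-0.0059,-0.0237,0],[-0.0059,-0.0237,0],[-0.0059,-0.0237,0]], twist=[[0,0,-0.0527],[0,0,-0.0527],[0,0,-0.0527],[0,0,-0.0527],[0,0,-0.0527]], gripper=[0.075,0.075,0.075,0.075,0.075])

```text
clock: 32.92
position: [0.4988, -0.195, 0.1413]
orientation: [[-0.991, 0.132, 0.0], [0.132, 0.991, -0.0], [-0.0, -0.0, -1.0]]
force: [0.9, 0.2, 0.4]
finger_gap: 0.879
grip_force: 0.0
```

Request:
apply_moves(travel=[[-0.0059,-0.0237,-0.01],[-0.0059,-0.0237,-0.01],[-0.0059,-0.0237,-0.01],[-0.0059,-0.0237,-0.01],[-0.0059,-0.0237,-0.01]], twist=[[0,0,-0.0527],[0,0,-0.0527],[0,0,-0.0527],[0,0,-0.0527],[0,0,-0.0527]], gripper=[0.075,0.075,0.075,0.075,0.075])

```text
clock: 33.33
position: [0.4693, -0.3136, 0.0908]
orientation: [[-0.923, 0.385, 0.0], [0.385, 0.923, -0.0], [-0.0, -0.0, -1.0]]
force: [0.4, 0.2, -0.0]
finger_gap: 0.877
grip_force: 0.0
```

Request:
apply_moves(travel=[[0.001,0,-0.025],[0,0,-0.025],[0,0,-0.018],[0,0,-0.01],[0,0,-0.004]], twist=[[0,0,0],[0,0,0],[0,0,0],[0,0,0],[0,0,0]], gripper=[0.075,0.075,0.075,0.075,0.075])

```text
clock: 33.75
position: [0.4702, -0.312, 0.0078]
orientation: [[-0.924, 0.383, -0.001], [0.383, 0.924, 0.001], [0.002, 0.001, -1.0]]
force: [-0.6, 0.1, -0.9]
finger_gap: 0.876
grip_force: 0.0
```

Request:
apply_moves(travel=[[0,0,0],[0,0,0],[0,0,0],[0,0,0],[0,0,0]], twist=[[0,0,0],[0,0,0],[0,0,0],[0,0,0],[0,0,0]], gripper=[0.075,0.07,0.055,0.045,0.045])

```text
clock: 34.17
position: [0.4713, -0.3129, 0.0104]
orientation: [[-0.924, 0.383, 0.002], [0.383, 0.924, -0.002], [-0.002, -0.001, -1.0]]
force: [-1.6, 0.9, 9.8]
finger_gap: 0.628
grip_force: 63.7
```

Request:
apply_moves(travel=[[0,0,0],[0,0,0],[0,0,0.002],[0,0,0.01],[0,0,0.02]], twist=[[0,0,0],[0,0,0],[0,0,0],[0,0,0],[0,0,0]], gripper=[0.045,0.045,0.045,0.045,0.045])

```text
clock: 34.58
position: [0.4697, -0.3114, 0.0403]
orientation: [[-0.924, 0.383, -0.003], [0.383, 0.924, 0.002], [0.003, 0.001, -1.0]]
force: [0.3, -0.5, -6.0]
finger_gap: 0.624
grip_force: 64.7
```

Request:
apply_moves(travel=[[0.0075,0.0202,0.02],[0.0075,0.0202,0.02],[0.0075,0.0202,0.02],[0.0075,0.0202,0.01],[0.0075,0.0202,0.01]], twist=[[0,0,-0.0171],[0,0,-0.0171],[0,0,-0.0171],[0,0,-0.0171],[0,0,-0.0171]], gripper=[0.045,0.045,0.045,0.045,0.045])

```text
clock: 35.0
position: [0.5086, -0.2105, 0.1229]
orientation: [[-0.887, 0.461, 0.001], [0.461, 0.887, -0.001], [-0.001, -0.0, -1.0]]
force: [0.2, -0.5, -6.1]
finger_gap: 0.63
grip_force: 65.2
```

Request:
apply_moves(travel=[[0.0075,0.0202,0],[0.0075,0.0202,0],[0.0075,0.0202,0],[0.0075,0.0202,0],[0.0075,0.0202,0]], twist=[[0,0,-0.0171],[0,0,-0.0171],[0,0,-0.0171],[0,0,-0.0171],[0,0,-0.0171]], gripper=[0.045,0.045,0.045,0.045,0.045])

```text
clock: 35.42
position: [0.5458, -0.1092, 0.1217]
orientation: [[-0.845, 0.535, 0.0], [0.535, 0.845, 0.0], [-0.0, 0.0, -1.0]]
force: [-0.1, -0.6, -5.4]
finger_gap: 0.624
grip_force: 65.1
```

Request:
apply_moves(travel=[[0.0075,0.0202,0],[0.0075,0.0202,0],[0.0075,0.0202,0],[0.0075,0.0202,0],[0.0075,0.0202,0]], twist=[[0,0,-0.0171],[0,0,-0.0171],[0,0,-0.0171],[0,0,-0.0171],[0,0,-0.0171]], gripper=[0.045,0.045,0.045,0.045,0.045])

```text
clock: 35.83
position: [0.5832, -0.0083, 0.1217]
orientation: [[-0.796, 0.605, -0.0], [0.605, 0.796, 0.0], [0.0, 0.0, -1.0]]
force: [1.0, 0.7, -4.9]
finger_gap: 0.631
grip_force: 65.1
```

Request:
apply_moves(travel=[[0,0,-0.015],[0,0,-0.01],[0,0,0],[0,0,0],[0,0,0]], twist=[[0,0,0],[0,0,0],[0,0,0],[0,0,0],[0,0,0]], gripper=[0.045,0.045,0.045,0.045,0.045])

```text
clock: 36.25
position: [0.5831, -0.01, 0.0965]
orientation: [[-0.796, 0.605, 0.0], [0.605, 0.796, -0.0], [-0.0, -0.0, -1.0]]
force: [-0.6, 0.1, -4.4]
finger_gap: 0.627
grip_force: 65.1
```

Request:
apply_moves(travel=[[0,0,-0.015],[0,0,-0.01],[0,0,-0.006],[0,0,-0.0037],[0,0,0]], twist=[[0,0,0],[0,0,0],[0,0,0],[0,0,0],[0,0,0]], gripper=[0.045,0.045,0.045,0.045,0.045])

```text
clock: 36.67
position: [0.583, -0.0095, 0.061]
orientation: [[-0.796, 0.605, -0.001], [0.605, 0.796, 0.0], [0.001, -0.0, -1.0]]
force: [0.3, -0.1, -4.6]
finger_gap: 0.626
grip_force: 65.2
```

Request:
apply_moves(travel=[[-0.0008,0.0006,0],[-0.0008,0.0006,0],[-0.0008,0.0006,0],[0,0,0],[0,0,0]], twist=[[0,0,0],[0,0,0],[0,0,0],[0,0,0],[0,0,0]], gripper=[0.045,0.045,0.045,0.045,0.045])

```text
clock: 37.08
position: [0.5808, -0.0075, 0.0614]
orientation: [[-0.797, 0.605, 0.0], [0.605, 0.797, -0.0], [-0.0, 0.0, -1.0]]
force: [0.7, 0.0, -6.0]
finger_gap: 0.627
grip_force: 65.2
```

Request:
apply_moves(travel=[[-0.0008,0.0006,0],[-0.0008,0.0006,0],[0,0,0],[0,0,0],[0,0,0]], twist=[[0,0,0],[0,0,0],[0,0,0],[0,0,0],[0,0,0]], gripper=[0.045,0.045,0.045,0.045,0.045])

```text
clock: 37.5
position: [0.5795, -0.0065, 0.0613]
orientation: [[-0.796, 0.605, 0.0], [0.605, 0.796, -0.0], [-0.0, 0.0, -1.0]]
force: [1.9, -1.6, -5.5]
finger_gap: 0.628
grip_force: 65.2
```

Request:
apply_moves(travel=[[-0.0006,0.0005,0],[-0.0004,0.0003,0],[0,0,0],[0,0,0],[0,0,0]], twist=[[0,0,0],[0,0,0],[0,0,0],[0,0,0],[0,0,0]], gripper=[0.045,0.045,0.045,0.045,0.045])

```text
clock: 37.92
position: [0.5792, -0.0061, 0.0615]
orientation: [[-0.796, 0.605, 0.002], [0.605, 0.796, -0.001], [-0.002, 0.0, -1.0]]
force: [5.3, -3.7, -6.7]
finger_gap: 0.629
grip_force: 65.0
```

Request:
apply_moves(travel=[[0,0,0],[0,0,0],[0,0,0],[0,0,0],[0,0,0]], twist=[[0,0,0],[0,0,0],[0,0,0],[0,0,0],[0,0,0]], gripper=[0.056,0.06,0.066,0.07,0.07])

```text
clock: 38.33
position: [0.5782, -0.0055, 0.0613]
orientation: [[-0.797, 0.605, 0.0], [0.605, 0.797, 0.0], [0.0, 0.0, -1.0]]
force: [-0.9, -0.9, -0.0]
finger_gap: 0.817
grip_force: 0.0
```

Request:
apply_moves(travel=[[0,0,0.005],[0,0,0.015],[0,0,0.02],[0,0,0.02],[0,0,0.02]], twist=[[0,0,0],[0,0,0],[0,0,0],[0,0,0],[0,0,0]], gripper=[0.07,0.07,0.07,0.07,0.07])

```text
clock: 38.75
position: [0.578, -0.0055, 0.1425]
orientation: [[-0.797, 0.605, -0.0], [0.605, 0.797, 0.0], [0.0, 0.0, -1.0]]
force: [0.5, 0.2, -0.2]
finger_gap: 0.816
grip_force: 0.0
```

```bash
python3 look.py
```

```text
[ 0.5218 -0.3864] 28.0 164 0.0519
[ 0.4273 -0.2261] 3.0000000000000004 371 0.0518
```

Request:
apply_moves(travel=[[-0.01,-0.0147,0],[-0.01,-0.0147,0],[-0.01,-0.0147,0],[-0.01,-0.0147,0],[-0.01,-0.0147,0]], twist=[[0,0,0.0817],[0,0,0.0817],[0,0,0.0817],[0,0,0.0817],[0,0,0.0817]], gripper=[0.075,0.075,0.075,0.075,0.075])

```text
clock: 39.22
position: [0.5277, -0.0796, 0.1415]
orientation: [[-0.972, 0.234, 0.0], [0.234, 0.972, -0.0], [-0.0, 0.0, -1.0]]
force: [0.5, -0.2, 0.4]
finger_gap: 0.878
grip_force: 0.0
```

Request:
apply_moves(travel=[[-0.01,-0.0147,0],[-0.01,-0.0147,0],[-0.01,-0.0147,0],[-0.01,-0.0147,0],[-0.01,-0.0147,0]], twist=[[0,0,0.0817],[0,0,0.0817],[0,0,0.0817],[0,0,0.0817],[0,0,0.0817]], gripper=[0.075,0.075,0.075,0.075,0.075])

```text
clock: 39.63
position: [0.4777, -0.1532, 0.1415]
orientation: [[-0.985, -0.171, 0.0], [-0.171, 0.985, -0.0], [-0.0, -0.0, -1.0]]
force: [0.1, 0.3, -0.2]
finger_gap: 0.877
grip_force: 0.0
```

Request:
apply_moves(travel=[[-0.01,-0.0147,-0.01],[-0.01,-0.0147,-0.01],[-0.01,-0.0147,-0.01],[-0.01,-0.0147,-0.01],[-0.01,-0.0147,-0.01]], twist=[[0,0,0.0817],[0,0,0.0817],[0,0,0.0817],[0,0,0.0817],[0,0,0.0817]], gripper=[0.075,0.075,0.075,0.075,0.075])

```text
clock: 40.05
position: [0.4277, -0.2268, 0.0911]
orientation: [[-0.836, -0.548, 0.0], [-0.548, 0.836, -0.0], [-0.0, -0.0, -1.0]]
force: [0.8, 0.0, -0.4]
finger_gap: 0.876
grip_force: 0.0
```

Request:
apply_moves(travel=[[-0.0005,0,-0.025],[0,0,-0.025],[0,0,-0.018],[0,0,-0.01],[0,0,-0.0045]], twist=[[0,0,0],[0,0,0],[0,0,0],[0,0,0],[0,0,0]], gripper=[0.075,0.075,0.075,0.075,0.075])

```text
clock: 40.47
position: [0.4271, -0.2257, 0.0076]
orientation: [[-0.839, -0.545, -0.001], [-0.545, 0.839, 0.001], [0.001, 0.002, -1.0]]
force: [-0.6, -0.1, 0.1]
finger_gap: 0.878
grip_force: 0.0
```

Request:
apply_moves(travel=[[0,0,0],[0,0,0],[0,0,0],[0,0,0],[0,0,0]], twist=[[0,0,0],[0,0,0],[0,0,0],[0,0,0],[0,0,0]], gripper=[0.075,0.07,0.055,0.045,0.045])

```text
clock: 40.88
position: [0.4284, -0.2266, 0.01]
orientation: [[-0.839, -0.545, 0.002], [-0.545, 0.839, -0.001], [-0.001, -0.002, -1.0]]
force: [-1.9, 1.0, 9.1]
finger_gap: 0.629
grip_force: 62.8
```

Request:
apply_moves(travel=[[0,0,0],[0,0,0],[0,0,0.002],[0,0,0.01],[0,0,0.02]], twist=[[0,0,0],[0,0,0],[0,0,0],[0,0,0],[0,0,0]], gripper=[0.045,0.045,0.045,0.045,0.045])

```text
clock: 41.3
position: [0.4266, -0.2252, 0.0399]
orientation: [[-0.839, -0.545, -0.003], [-0.545, 0.839, 0.002], [0.001, 0.003, -1.0]]
force: [-0.8, -0.3, -6.1]
finger_gap: 0.63
grip_force: 65.4
```

Request:
apply_moves(travel=[[0.0037,0.0232,0.02],[0.0037,0.0232,0.02],[0.0037,0.0232,0.02],[0.0037,0.0232,0.01],[0.0037,0.0232,0.01]], twist=[[0,0,-0.0178],[0,0,-0.0178],[0,0,-0.0178],[0,0,-0.0178],[0,0,-0.0178]], gripper=[0.045,0.045,0.045,0.045,0.045])

```text
clock: 41.72
position: [0.4462, -0.109, 0.122]
orientation: [[-0.884, -0.467, 0.001], [-0.467, 0.884, -0.0], [-0.001, -0.001, -1.0]]
force: [0.8, 0.2, -6.1]
finger_gap: 0.628
grip_force: 65.7
```

Request:
apply_moves(travel=[[0.0037,0.0232,0],[0.0037,0.0232,0],[0.0037,0.0232,0],[0.0037,0.0232,0],[0.0037,0.0232,0]], twist=[[0,0,-0.0178],[0,0,-0.0178],[0,0,-0.0178],[0,0,-0.0178],[0,0,-0.0178]], gripper=[0.045,0.045,0.045,0.045,0.045])

```text
clock: 42.13
position: [0.4644, 0.0072, 0.121]
orientation: [[-0.922, -0.387, -0.0], [-0.387, 0.922, 0.0], [0.0, 0.0, -1.0]]
force: [0.7, -1.3, -5.3]
finger_gap: 0.626
grip_force: 65.6
```

Request:
apply_moves(travel=[[0,0,-0.015],[0,0,-0.01],[0,0,0],[0,0,0],[0,0,0]], twist=[[0,0,0],[0,0,0],[0,0,0],[0,0,0],[0,0,0]], gripper=[0.045,0.045,0.045,0.045,0.045])

```text
clock: 42.55
position: [0.4648, 0.0057, 0.0963]
orientation: [[-0.922, -0.387, 0.0], [-0.387, 0.922, -0.0], [-0.0, -0.0, -1.0]]
force: [0.1, 0.2, -6.3]
finger_gap: 0.626
grip_force: 65.5
```

Request:
apply_moves(travel=[[0,0,-0.015],[0,0,-0.01],[0,0,-0.006],[0,0,-0.0037],[0,0,0]], twist=[[0,0,0],[0,0,0],[0,0,0],[0,0,0],[0,0,0]], gripper=[0.045,0.045,0.045,0.045,0.045])

```text
clock: 42.97
position: [0.4646, 0.0057, 0.0609]
orientation: [[-0.922, -0.387, -0.0], [-0.387, 0.922, 0.0], [0.0, 0.0, -1.0]]
force: [0.1, 0.4, -5.9]
finger_gap: 0.628
grip_force: 65.5
```

Request:
apply_moves(travel=[[0.0009,0.0004,0],[0.0009,0.0004,0],[0.0009,0.0004,0],[0,0,0],[0,0,0]], twist=[[0,0,0],[0,0,0],[0,0,0],[0,0,0],[0,0,0]], gripper=[0.045,0.045,0.045,0.045,0.045])

```text
clock: 43.38
position: [0.4676, 0.0071, 0.0612]
orientation: [[-0.922, -0.388, 0.0], [-0.388, 0.922, -0.0], [-0.0, -0.0, -1.0]]
force: [0.2, -0.7, -6.4]
finger_gap: 0.624
grip_force: 65.6
```

Request:
apply_moves(travel=[[0.0009,0.0004,0],[0.0009,0.0004,0],[0,0,0],[0,0,0],[0,0,0]], twist=[[0,0,0],[0,0,0],[0,0,0],[0,0,0],[0,0,0]], gripper=[0.045,0.045,0.045,0.045,0.045])

```text
clock: 43.8
position: [0.4692, 0.0079, 0.061]
orientation: [[-0.922, -0.388, -0.0], [-0.388, 0.922, -0.0], [0.0, -0.0, -1.0]]
force: [0.6, -0.2, -5.6]
finger_gap: 0.629
grip_force: 65.6
```

Request:
apply_moves(travel=[[0.0009,0.0004,0],[0.0005,0.0002,0],[0,0,0],[0,0,0],[0,0,0]], twist=[[0,0,0],[0,0,0],[0,0,0],[0,0,0],[0,0,0]], gripper=[0.045,0.045,0.045,0.045,0.045])

```text
clock: 44.22
position: [0.4703, 0.0084, 0.0609]
orientation: [[-0.922, -0.388, -0.001], [-0.388, 0.922, -0.0], [0.001, -0.0, -1.0]]
force: [-3.8, -3.6, -3.8]
finger_gap: 0.629
grip_force: 66.0
```

Request:
apply_moves(travel=[[0.0005,0.0002,0],[0,0,0],[0,0,0],[0,0,0],[0,0,0]], twist=[[0,0,0],[0,0,0],[0,0,0],[0,0,0],[0,0,0]], gripper=[0.045,0.045,0.056,0.06,0.066])

```text
clock: 44.63
position: [0.4719, 0.0088, 0.0614]
orientation: [[-0.922, -0.388, 0.002], [-0.388, 0.922, 0.0], [-0.002, -0.0, -1.0]]
force: [0.2, -0.5, -0.6]
finger_gap: 0.77
grip_force: 0.0
```

Request:
apply_moves(travel=[[0,0,0],[0,0,0.01],[0,0,0.02],[0,0,0.03],[0,0,0.03]], twist=[[0,0,0],[0,0,0],[0,0,0],[0,0,0],[0,0,0]], gripper=[0.07,0.07,0.07,0.07,0.07])

```text
clock: 45.05
position: [0.4708, 0.0088, 0.152]
orientation: [[-0.922, -0.388, -0.001], [-0.388, 0.922, 0.0], [0.001, 0.001, -1.0]]
force: [0.9, -0.6, 0.5]
finger_gap: 0.819
grip_force: 0.0
```

Request:
apply_moves(travel=[[0,-0.02,0.02],[0,-0.03,0.02],[0,-0.03,0.02],[0,-0.03,0],[0,-0.03,0]], twist=[[0,0,0],[0,0,0],[0,0,0],[0,0,0],[0,0,0]], gripper=[0.05,0.03,0.01,0,0])

```text
clock: 45.47
position: [0.4717, -0.1329, 0.2124]
orientation: [[-0.922, -0.388, 0.003], [-0.388, 0.922, -0.001], [-0.002, -0.002, -1.0]]
force: [0.4, -0.4, -0.1]
finger_gap: 0.109
grip_force: 0.0
```

Request:
apply_moves(travel=[[0,-0.03,0],[0,-0.03,0],[0,-0.03,0],[0,-0.03,0],[0,0,0]], twist=[[0,0,0],[0,0,0],[0,0,0],[0,0,0],[0,0,0]], gripper=[0,0,0,0,0])

```text
clock: 45.88
position: [0.4714, -0.2557, 0.2107]
orientation: [[-0.923, -0.385, 0.001], [-0.385, 0.923, -0.001], [-0.0, -0.001, -1.0]]
force: [-0.4, 0.5, -1.0]
finger_gap: 0.002
grip_force: 0.0
```

```bash
python3 - <<'E'
from h import *
p=shot('top');q=shot('scene')
for n in ['blank1_mid']:
  for z in (p,q): print([(round(t['p'],2),np.round(t['xyz'],3).tolist()) for t in models.pinpoint(z,n)])
cv2.imwrite('pics/c5.png',np.hstack([cv2.resize(p['color'][175:305,250:360],None,fx=4,fy=4,interpolation=2),cv2.resize(q['color'][210:320,290:420],None,fx=2.5,fy=4,interpolation=2)[:520] if 0 else np.zeros((520,1,3),np.uint8)])[:,:,::-1])
cv2.imwrite('pics/c6.png',cv2.resize(q['color'][210:320,285:425],None,fx=5,fy=5,interpolation=2)[:,:,::-1])
E
```

```text
[(0.81, [0.527, -0.002, 0.062])]
[(0.89, [0.335, -0.298, 0.013]), (0.69, [0.523, -0.443, 0.002]), (0.6, [0.524, 0.0, 0.06]), (0.34, [0.493, 0.388, 0.202])]
```

View pics/c5.png

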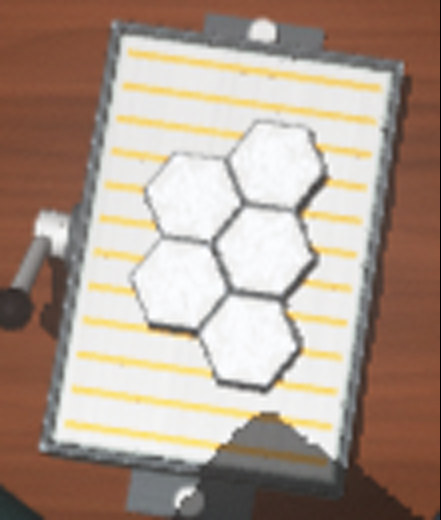

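View pics/c6.png

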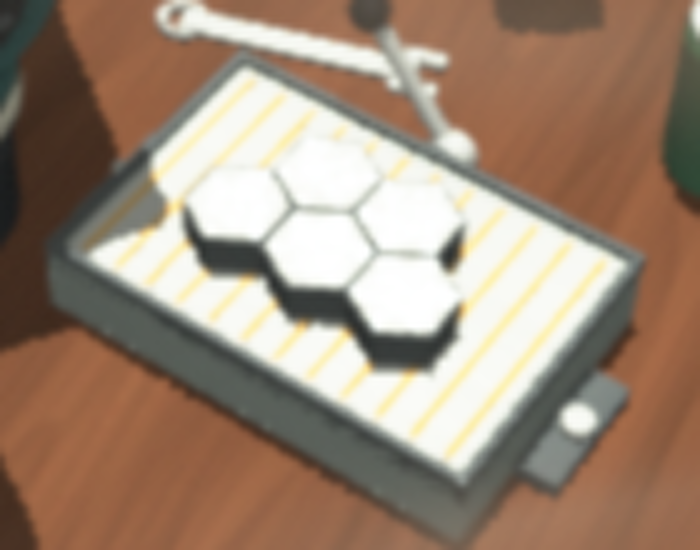

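The pack looks tight and flat. The hexagon centres in the top crop are at (275,162), (193,198), (265,250), (180,285) and (250,342). The dark joint at (258,296) is the widest, so I'll measure the joint widths.

```bash
python3 - <<'E'
from h import *
from itertools import combinations
from scipy.ndimage import map_coordinates
p=shot('top');q=shot('scene')
C=np.array([ray(p,250+a/4,175+b/4,.08)[:2] for a,b in [(275,162),(193,198),(265,250),(180,285),(250,342)]])
print(np.round(C,4).tolist())
for i,j in combinations(range(5),2):
    d=C[j]-C[i]; L=np.hypot(*d)
    if L>.07: continue
    u=d/L; n=np.array([-u[1],u[0]]); s=np.arange(-.012,.0121,.0004); r=[]
    for P in (p,q):
        g=P['color'].mean(2); prof=0
        for k in np.arange(-.009,.0091,.001):
            uv=np.array([proj(P,[*(C[i]+d/2+u*t+n*k),.08]) for t in s]); prof=prof+map_coordinates(g,[uv[:,1],uv[:,0]],order=1)
        prof/=19; top=np.percentile(prof,85); r+=[round(1000*.0004*np.sum(np.clip(top-prof,0,None))/(top-40),2),round(prof.min())]
    print(i,j,round(L*1000,1),np.round(np.degrees(np.arctan2(u[1],u[0]))),'dark width mm,min top/scene',r)
E
```

```text
[[0.5793, -0.0063], [0.5556, 0.044], [0.5236, -0.0011], [0.5009, 0.0506], [0.4663, 0.007]]
0 1 55.6 115.0 dark width mm,min top/scene [np.float64(2.57), 148, np.float64(1.55), 207]
0 2 56.0 175.0 dark width mm,min top/scene [np.float64(2.43), 159, np.float64(1.38), 208]
1 2 55.3 -125.0 dark width mm,min top/scene [np.float64(3.11), 137, np.float64(1.6), 203]
1 3 55.1 173.0 dark width mm,min top/scene [np.float64(2.28), 159, np.float64(1.42), 210]
2 3 56.5 114.0 dark width mm,min top/scene [np.float64(3.08), 135, np.float64(1.8), 203]
2 4 57.9 172.0 dark width mm,min top/scene [np.float64(3.45), 123, np.float64(1.97), 192]
3 4 55.7 -128.0 dark width mm,min top/scene [np.float64(2.54), 148, np.float64(1.36), 209]
```

The widest joint is about 1 mm more open than the seated ones, well inside 3 mm, so the pack is tight. Now I'll swing the lever on from the robot side.

Request:
apply_moves(travel=[[-0.0019,0.0205,0],[-0.0019,0.0205,0],[-0.0019,0.0205,0],[-0.0019,0.0205,0],[-0.0019,0.0205,0]], twist=[[0,0,-0.0262],[0,0,-0.0262],[0,0,-0.0262],[0,0,-0.0262],[0,0,-0.0262]], gripper=[0,0,0,0,0])

```text
clock: 46.6
position: [0.4614, -0.1471, 0.2113]
orientation: [[-0.965, -0.264, 0.0], [-0.264, 0.965, -0.0], [-0.0, -0.0, -1.0]]
force: [0.3, 0.1, 0.7]
finger_gap: -0.003
grip_force: 0.0
```

Request:
apply_moves(travel=[[-0.0019,0.0205,0],[-0.0019,0.0205,0],[-0.0019,0.0205,0],[-0.0019,0.0205,0],[-0.0019,0.0205,0]], twist=[[0,0,-0.0262],[0,0,-0.0262],[0,0,-0.0262],[0,0,-0.0262],[0,0,-0.0262]], gripper=[0,0,0,0,0])

```text
clock: 47.02
position: [0.4517, -0.0445, 0.2113]
orientation: [[-0.991, -0.136, 0.001], [-0.136, 0.991, -0.0], [-0.001, -0.0, -1.0]]
force: [0.2, -0.4, 1.3]
finger_gap: -0.002
grip_force: 0.0
```

Request:
apply_moves(travel=[[-0.0019,0.0205,0],[-0.0019,0.0205,0],[-0.0019,0.0205,0],[-0.0019,0.0205,0],[-0.0019,0.0205,0]], twist=[[0,0,-0.0262],[0,0,-0.0262],[0,0,-0.0262],[0,0,-0.0262],[0,0,-0.0262]], gripper=[0,0,0,0,0])

```text
clock: 47.43
position: [0.442, 0.0579, 0.2113]
orientation: [[-1.0, -0.005, 0.001], [-0.005, 1.0, 0.0], [-0.001, 0.0, -1.0]]
force: [0.7, 0.2, 0.7]
finger_gap: -0.005
grip_force: 0.0
```

Request:
apply_moves(travel=[[-0.0019,0.0205,0],[-0.0019,0.0205,0],[-0.0019,0.0205,0],[-0.0019,0.0205,0],[-0.0019,0.0205,0]], twist=[[0,0,-0.0262],[0,0,-0.0262],[0,0,-0.0262],[0,0,-0.0262],[0,0,-0.0262]], gripper=[0,0,0,0,0])

```text
clock: 47.85
position: [0.4324, 0.1604, 0.2113]
orientation: [[-0.992, 0.125, 0.0], [0.125, 0.992, 0.0], [-0.0, 0.0, -1.0]]
force: [1.2, -0.3, -0.2]
finger_gap: -0.001
grip_force: 0.0
```

Request:
apply_moves(travel=[[0,0,-0.02],[0,0,-0.02],[0,0,0],[0,0,0],[0,0,0]], twist=[[0,0,0],[0,0,0],[0,0,0],[0,0,0],[0,0,0]], gripper=[0,0,0,0,0])

```text
clock: 48.27
position: [0.4332, 0.1589, 0.1721]
orientation: [[-0.992, 0.125, 0.001], [0.125, 0.992, 0.0], [-0.001, 0.0, -1.0]]
force: [-0.0, 0.5, 0.4]
finger_gap: 0.0
grip_force: 0.0
```

Request:
apply_moves(travel=[[0,-0.0035,-0.02],[0,0,-0.025],[0,0,-0.025],[0,0,-0.015],[0,0,0]], twist=[[0,0,0],[0,0,0],[0,0,0],[0,0,0],[0,0,0]], gripper=[0,0,0,0,0])

```text
clock: 48.68
position: [0.4323, 0.1549, 0.0848]
orientation: [[-0.992, 0.126, -0.002], [0.126, 0.992, -0.0], [0.002, -0.001, -1.0]]
force: [-1.1, 0.1, -0.4]
finger_gap: 0.001
grip_force: 0.0
```

Request:
apply_moves(travel=[[0.0086,-0.0011,0],[0.0086,-0.0011,0],[0.0086,-0.0011,0],[0.0086,-0.0011,0],[0.0086,-0.0011,0]], twist=[[0,0,0],[0,0,0],[0,0,0],[0,0,0],[0,0,0]], gripper=[0,0,0,0,0])

```text
clock: 49.1
position: [0.4769, 0.1496, 0.0871]
orientation: [[-0.992, 0.126, -0.0], [0.126, 0.992, 0.0], [0.0, 0.0, -1.0]]
force: [-6.4, -1.1, 5.0]
finger_gap: -0.004
grip_force: 0.0
```

Request:
apply_moves(travel=[[0.0086,-0.0011,0],[0.0086,-0.0011,0],[0.0086,-0.0011,0],[0.0086,-0.0011,0],[0.0086,-0.0011,0]], twist=[[0,0,0],[0,0,0],[0,0,0],[0,0,0],[0,0,0]], gripper=[0,0,0,0,0])

```text
clock: 49.52
position: [0.5202, 0.144, 0.0863]
orientation: [[-0.992, 0.126, 0.0], [0.126, 0.992, 0.0], [-0.0, 0.0, -1.0]]
force: [-3.0, -0.3, 1.0]
finger_gap: -0.001
grip_force: 0.0
```

Request:
apply_moves(travel=[[0.0086,-0.0011,0],[0.0086,-0.0011,0],[0.0086,-0.0011,0],[0.0066,-0.0008,0],[0.005,-0.0006,0]], twist=[[0,0,0],[0,0,0],[0,0,0],[0,0,0],[0,0,0]], gripper=[0,0,0,0,0])

```text
clock: 49.93
position: [0.5569, 0.1395, 0.0857]
orientation: [[-0.992, 0.125, -0.001], [0.125, 0.992, 0.0], [0.001, 0.0, -1.0]]
force: [-4.8, 0.5, -0.8]
finger_gap: 0.0
grip_force: 2.0
```

Request:
apply_moves(travel=[[0.003,-0.0004,0],[0.003,-0.0004,0],[0.002,-0.0003,0],[0.002,-0.0003,0],[0,0,0]], twist=[[0,0,0],[0,0,0],[0,0,0],[0,0,0],[0,0,0]], gripper=[0,0,0,0,0])

```text
clock: 50.35
position: [0.5669, 0.1381, 0.0862]
orientation: [[-0.992, 0.125, 0.001], [0.125, 0.992, 0.0], [-0.001, 0.0, -1.0]]
force: [-3.2, 0.6, -0.4]
finger_gap: 0.001
grip_force: 1.1
```

Request:
apply_moves(travel=[[0.001,0,0],[0.001,0,0],[0.001,0,0],[0,0,0],[0,0,0]], twist=[[0,0,0],[0,0,0],[0,0,0],[0,0,0],[0,0,0]], gripper=[0,0,0,0,0])

```text
clock: 50.77
position: [0.5696, 0.1381, 0.0861]
orientation: [[-0.992, 0.125, 0.0], [0.125, 0.992, -0.0], [-0.0, -0.0, -1.0]]
force: [-2.5, 0.2, 0.6]
finger_gap: -0.0
grip_force: 1.2
```

Request:
apply_moves(travel=[[0.001,0,0],[0.001,0,0],[0.001,0,0],[0,0,0],[0,0,0]], twist=[[0,0,0],[0,0,0],[0,0,0],[0,0,0],[0,0,0]], gripper=[0,0,0,0,0])

```text
clock: 51.18
position: [0.5711, 0.1381, 0.0858]
orientation: [[-0.992, 0.125, -0.003], [0.125, 0.992, -0.0], [0.003, -0.0, -1.0]]
force: [-11.7, 0.6, 4.9]
finger_gap: -0.0
grip_force: 5.9
```

At the on stop. I'll back off, rise clear and check everything.

Request:
apply_moves(travel=[[-0.01,0.001,0],[-0.01,0.001,0.02],[0,0,0.03],[0,0,0.03],[0,0,0.03]], twist=[[0,0,0],[0,0,0],[0,0,0],[0,0,0],[0,0,0]], gripper=[0,0,0,0,0])

```text
clock: 51.6
position: [0.5529, 0.1401, 0.1978]
orientation: [[-0.992, 0.125, 0.001], [0.125, 0.992, -0.0], [-0.001, 0.0, -1.0]]
force: [0.8, 0.7, -0.1]
finger_gap: -0.0
grip_force: 0.0
```

Request:
apply_moves(travel=[[-0.02,0,0.02],[-0.03,0,0],[-0.03,0,0],[-0.03,0,0],[-0.03,0,0]], twist=[[0,0,0],[0,0,0],[0,0,0],[0,0,0],[0,0,0]], gripper=[0,0,0,0,0])

```text
clock: 52.02
position: [0.4119, 0.14, 0.2163]
orientation: [[-0.992, 0.126, 0.002], [0.126, 0.992, 0.0], [-0.002, 0.0, -1.0]]
force: [-0.0, 0.3, 0.3]
finger_gap: -0.002
grip_force: 0.0
```

Request:
apply_moves(travel=[[0,0,0],[0,0,0],[0,0,0],[0,0,0],[0,0,0]], twist=[[0,0,0],[0,0,0],[0,0,0],[0,0,0],[0,0,0]], gripper=[0,0,0,0,0])

```text
clock: 52.43
position: [0.4135, 0.1401, 0.2159]
orientation: [[-0.992, 0.126, 0.0], [0.126, 0.992, -0.0], [-0.0, -0.0, -1.0]]
force: [-0.4, -0.9, 0.3]
finger_gap: 0.0
grip_force: 0.0
```

```bash
python3 - <<'E'
from h import *
p=shot('top');q=shot('scene')
for n in ['lever_knob','headpad','can','wrench','wheel']:
  for z in (p,q): print(n,[(round(t['p'],2),np.round(t['xyz'],3).tolist()) for t in models.pinpoint(z,n)[:1]])
cv2.imwrite('pics/c7.png',np.hstack([cv2.resize(p['color'][140:320,100:370],None,fx=1.7,fy=1.7),cv2.resize(q['color'][120:300,280:460],None,fx=1.7,fy=1.7)])[:,:,::-1])
E
```

```text
lever_knob [(0.54, [0.603, 0.133, 0.117])]
lever_knob [(0.67, [0.611, 0.134, 0.115])]
headpad [(0.6, [0.492, 0.388, 0.217])]
headpad [(0.91, [0.488, 0.389, 0.213])]
can [(0.63, [0.678, 0.239, -0.001])]
can [(0.75, [0.686, 0.24, 0.003])]
wrench []
wrench [(0.88, [0.409, 0.203, -0.002])]
wheel [(0.81, [0.524, -0.44, 0.001])]
wheel [(0.69, [0.408, 0.202, -0.002])]
```

View pics/c7.png

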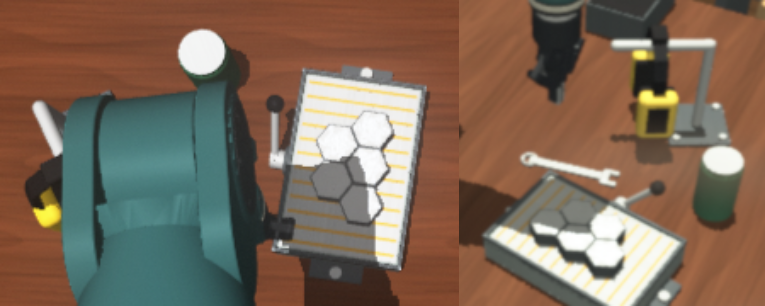

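The lever is on (knob at crop (275,103), about (0.607, 0.134)), the pack is intact, the ear defenders are still hanging, and the tin, wrench and wheel haven't moved. Handing in.

```bash
python3 -c "
from bench import hand_in
print(hand_in())"
```

```text
the job is handed in; nothing more can be done
None
```

I handed the job in at about 52 s; the hand-in gave no verdict. The last pictures show the ear defenders hung on the bar, all five blanks in a tight pack (widest joint gap about 1 mm), the lever on, and the tin, wrench and wheel unmoved.

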